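Line up the gift boxes in the packing tray and slide in the end board

TASK

Stand every gift box upright in the packing tray as one straight row: one box in the middle of each marked bay, starting at the stop end and skipping no bay, square and flush against the back fence. Then take from the rack the one board whose width fits the two facing grooves at the tray's open end and slide it down on edge into them, fully home. Leave the other two boards standing in the rack, leave the tape roll and glue bottle where they are, and see that the row is still straight when you finish.

Things in the scene. Friction and masses are not known exactly. Their poses are not given: they have to be found in the camera images.
- giftbox_1: a closed gift box, dark with a gold lid band, 60 x 60 mm square and 52 mm tall, 0.16 kg, upright on the bench; origin at the centre of its underside, z up, x and y square to its sides. 4 or 5 such identical boxes are present in a run, any other absent
- giftbox_2: a closed gift box, dark with a gold lid band, 60 x 60 mm square and 52 mm tall, 0.16 kg, upright on the bench; origin at the centre of its underside, z up, x and y square to its sides. 4 or 5 such identical boxes are present in a run, any other absent
- giftbox_3: a closed gift box, dark with a gold lid band, 60 x 60 mm square and 52 mm tall, 0.16 kg, upright on the bench; origin at the centre of its underside, z up, x and y square to its sides. 4 or 5 such identical boxes are present in a run, any other absent
- giftbox_4: a closed gift box, dark with a gold lid band, 60 x 60 mm square and 52 mm tall, 0.16 kg, upright on the bench; origin at the centre of its underside, z up, x and y square to its sides. 4 or 5 such identical boxes are present in a run, any other absent
- giftbox_5: a closed gift box, dark with a gold lid band, 60 x 60 mm square and 52 mm tall, 0.16 kg, upright on the bench; origin at the centre of its underside, z up, x and y square to its sides. 4 or 5 such identical boxes are present in a run, any other absent
- tray: fixed plywood packing tray: base 130 mm (x) by 400 mm (y), 6 mm thick; back fence 18 mm above the base on the +x side, inner face x = +42 mm; equal-height stop at the +y end, inner face y = +200 mm; front (-x) open; two grooved posts at the -y end; thin black lines divide the base into five bays. Origin at the underside, mid-width (slot at y = -175 mm, bay 1 at y = +165 mm); turned up to 9 degrees
- board_a: a plain plywood end board, 8 mm thick, 120 mm tall, 76 mm wide, 0.09 kg, standing on edge in the rack; origin at the middle of its lower edge, x along its width, y through its thickness, z up; it can be pinched across the thickness at the top edge
- board_b: a plain plywood end board, 8 mm thick, 120 mm tall, 100 mm wide, 0.09 kg, standing on edge in the rack; origin at the middle of its lower edge, x along its width, y through its thickness, z up; it can be pinched across the thickness at the top edge
- board_c: a plain plywood end board, 8 mm thick, 120 mm tall, 124 mm wide, 0.09 kg, standing on edge in the rack; origin at the middle of its lower edge, x along its width, y through its thickness, z up; it can be pinched across the thickness at the top edge
- rack: the fixed grey rack for the boards: base 130 mm (x) by 180 mm (y), 8 mm thick, with three slots 70 mm apart along y (at y = -70, 0, +70 mm), each 11 mm wide, running along x, between fins 8 mm thick, 70 mm long and 32 mm high above the base; one board stands in each slot, in any order; origin at the centre of the underside
- slot (a point): midway between the two facing upright posts at the tray's -y end, on top of the tray's base (6 mm above the bench), axes as the tray's: each groove is 13 mm wide (y) and 11 mm deep (x); bottom of groove to bottom of groove is 106 mm, the clear gap between the posts is 84 mm (both along x); the posts and their open groove tops are 60 mm above this point
- bay_1 (a point): bay 1 counted from the stop: the point on top of the base (6 mm above the bench) where the centre of a box's underside belongs when the box stands flush with the fence and in the middle of the bay; axes as the tray's; bays are 70 mm apart along y
- bay_2 (a point): bay 2 counted from the stop: the point on top of the base (6 mm above the bench) where the centre of a box's underside belongs when the box stands flush with the fence and in the middle of the bay; axes as the tray's; bays are 70 mm apart along y
- bay_3 (a point): bay 3 counted from the stop: the point on top of the base (6 mm above the bench) where the centre of a box's underside belongs when the box stands flush with the fence and in the middle of the bay; axes as the tray's; bays are 70 mm apart along y
- bay_4 (a point): bay 4 counted from the stop: the point on top of the base (6 mm above the bench) where the centre of a box's underside belongs when the box stands flush with the fence and in the middle of the bay; axes as the tray's; bays are 70 mm apart along y
- bay_5 (a point): bay 5 counted from the stop: the point on top of the base (6 mm above the bench) where the centre of a box's underside belongs when the box stands flush with the fence and in the middle of the bay; axes as the tray's; bays are 70 mm apart along y
- tape_roll: bystander: roll of packing tape lying flat, 110 mm across, 48 mm high, origin under its centre
- glue_bottle: bystander: glue bottle, 48 mm across, 130 mm tall, origin under its centre
Things that resemble listed ones, but are neither listed nor needed, are in the scene too. What is shaped like the giftbox_5 but pink is not meant. What is shaped like the board_a but black is not meant.

How it is judged:
By the outcome, as a careful person would: the job done as asked, in the order asked, and still so for the second after the job is handed in, with the robot touching nothing.
Of giftbox_1, giftbox_2, giftbox_3, giftbox_4, giftbox_5 only 4 to 5 are there at a start; the rules pass over those that are not, and their reading is None.
At some moment in a run one of giftbox_1, giftbox_2, giftbox_3, giftbox_4, giftbox_5 may be knocked a few centimetres aside while the robot is not near it.
It also fails if it takes over 210 s, if anything falls off the work surface, if the arm or the gripper's body presses on something with over 40 N, if the wrist force passes 120 N, or if a joint passes its speed limit or range.

ROBOT

A 7-joint arm with a two-finger parallel gripper is mounted at the origin on the work surface. World frame = base frame: x ahead of the robot, y to its left, z up, the work surface at z = 0. Lengths are in m, angles in rad, forces in N, time in s.
With the tool pointing down it reaches from about 0.35 to 0.9 m from the base axis. Payload 8.1 kg.
Tool frame: the origin (TCP) lies midway between the tips of the shut fingers; the grasp point (between the pads) lies 19 mm behind it; z points along the fingers, y is the direction in which the jaws open and shut (so a half turn about z gives the same grasp; the last joint's range is limited). The gripper opens to 92 mm and grips with 3 to 60 N. Pads are 19 mm wide; open, the fingers measure 130 mm over their backs; the gripper's body (75 mm by 190 mm) begins 47 mm behind the grasp point.
Start: joints at [1.153, 0.434, 0.025, 1.573, -0.012, 1.134, -0.075], TCP at [0.193, -0.594, 0.187] pointing down, gripper open.
Joint ranges: [-2.62, 2.62], [-0.44, 2.09], [-1.27, 1.32], [0.08, 2.57], [-1.32, 4.46], [0.12, 2], [-2.74, 2.74]. Speed limits (rad/s): [2.22, 2.22, 3.01, 3.01, 3.14, 3.14, 3.14].

INTERFACE

Orientations are given as a rotation vector (axis times angle).
In Python, from plant import readout, viewer, order gives the robot as it stands. The module is installed in compiled form; this text tells all that it offers.
- The arm moves only by the tool jog_arm, never from a script. Its arguments are lists of equal length, an entry for each row: "claw": the closure in counts, from 0 (fully open) to 255 (shut); "slide": the shift along the tool's x, y, z in cm, a list of three; "rotation": the turn, a rotation vector about the tool's x, y, z in rad, a list of three. A call has 1 to 5 rows; each row is the pose to reach, as a shift and turn from the pose commanded when the call began, along the tool's axes at that moment; what a row does not reach only later rows make up. A row lasts 1/12 s, in which the tool goes at most 41.7 mm and 7.16 degrees, less where a joint would pass 70% of its speed; a pose out of reach is approached as far as the arm can. A call with a gripper value outside its range is refused whole. The fingers move at their own pace and stop on an object; "squeeze" is the grip in N (left out, the last holds). Time passes only in rows, so rows that repeat a pose let the fingers close. It gives the time, the measured TCP pose, the force and the opening at its end, in the units of the state.
- readout.get_state(): the state, without advancing time (a new reading comes with each control period).
- viewer.snapshot(name): name is "side" or "top" or "wrist"; returns a dict with "pixels" (420x560x3 uint8, blue, green, red), "K" (3x3 intrinsics, pixels), "k1" (the pictures are not rectified: a ray, as slopes to the right and down, at radius r is drawn at 1 + k1 r^2 times it, then the intrinsics apply), "position" and "attitude" of the camera in the world. Camera axes: x right, y down, z forward; pixel columns grow to the right and rows downward; lengths in m; the calibration is good to about 2 mm. A picture is of the moment at which its call begins. There is no depth.
- order.job_done(): hands the job in, once; it reports no verdict.
The state is a dict: "t": time; "joint_pos": joint angles; "qvel": joint speeds; "joint_efforts": joint torques, N m; "eef_pos": TCP position; "eef_rot": TCP orientation; "force": force on the tool from outside, world axes, zero at the start; "ft_torque": the same for the moment, N m; "grip_width": finger opening in m.
Only numpy, scipy, OpenCV 4.12 (cv2) and the standard library are available. Lean on these libraries where they do the work, as an engineer would, in place of code of your own. Each camera call takes 0.05 s, during which the arm holds its last target.

## Working session

There is one attempt and no reset: what is moved stays moved. The work goes in short steps, Python scripts to look and compute and a tool call to move; the robot and the scene stay as the last step left them, time stands still between calls to the robot, and variables do not carry over. Pictures are saved under pics/ and viewed, and the job is handed in when it is done.

Besides the shell and the picture viewer there is one more tool, called after "Call:" as name(argument=value, ...), one argument or row to a line, values as JSON. jog_arm: Moves the arm, as the interface text tells. Its arguments: {"type":"object","properties":{"claw":{"type":"array","items":{"type":"number"}},"slide":{"type":"array","items":{"type":"array","items":{"type":"number"}}},"rotation":{"type":"array","items":{"type":"array","items":{"type":"number"}}},"squeeze":{"type":"number"}},"required":["claw","slide","rotation"]}

```bash
ls; mkdir -p pics; cat > h.py <<'E'
import numpy as np, cv2
from plant import readout, viewer, order
def snap(n,f):
    s=viewer.snapshot(n); cv2.imwrite('pics/'+f+'.png',s['pixels']); return s
E
python3 - <<'E'
from h import *
import pickle
for n in ['side','top','wrist']:
    s=snap(n,n+'0'); pickle.dump(s,open(n+'0.pkl','wb')); print(n,s['K'],s['k1'],s['position'],s['attitude'])
print(readout.get_state())
E
```

```text
pics
side [[382.13521984   0.         279.11932592]
 [  0.         382.13521984 210.88038834]
 [  0.           0.           1.        ]] 0.03676131704339427 [0.14040106 0.6029718  0.61613589] [-0.68865457  2.53524538 -1.25459016]
top [[441.82023347   0.         273.37585993]
 [  0.         441.82023347 215.8768795 ]
 [  0.           0.           1.        ]] 0.0078457185271743 [ 0.34562501 -0.02396806  1.27146794] [-2.16111244  2.12882635 -0.13412192]
wrist [[366.127649     0.         281.66844964]
 [  0.         366.127649   215.6141429 ]
 [  0.           0.           1.        ]] -0.07794246722111198 [ 0.26037984 -0.57176181  0.38344926] [ 2.36487252 -1.71891192 -0.22849767]
{'t': 0.15, 'joint_pos': array([ 1.15342255,  0.43504835,  0.02495656,  1.57389661, -0.01158207,
        1.13398974, -0.07512063]), 'qvel': array([-5.34318732e-04, -1.32875551e-03,  1.86937741e-03,  4.48376128e-07,
       -1.10511051e-03, -1.29963452e-03,  7.04487799e-04]), 'joint_efforts': array([ 2.38273584e-03, -6.68258142e+01,  9.86028761e-01, -3.14692283e+01,
       -6.05075550e-02,  3.93719017e-02,  8.14115060e-05]), 'eef_pos': array([ 0.19331935, -0.59388893,  0.18643084]), 'eef_rot': array([-3.10163540e+00, -4.92123053e-01,  4.76571279e-04]), 'force': array([ 0.39298676,  0.62385683, -0.10382833]), 'ft_torque': array([ 0.01748006, -0.01352946,  0.02832232]), 'grip_width': 0.09175958926720028}
```

View pics/top0.png

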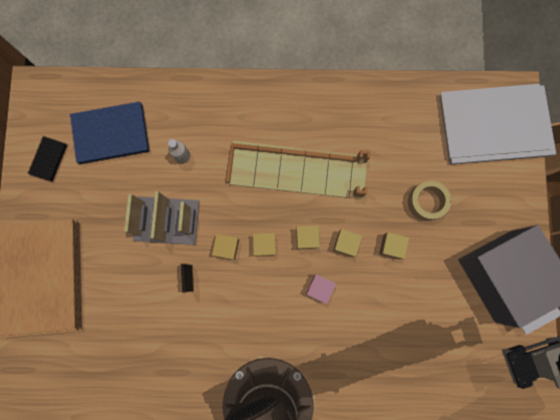

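View pics/side0.png

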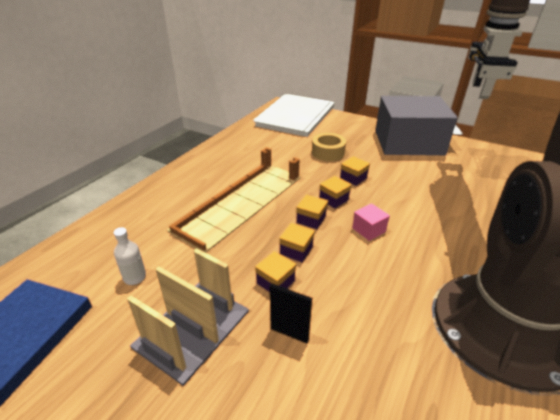

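View pics/wrist0.png

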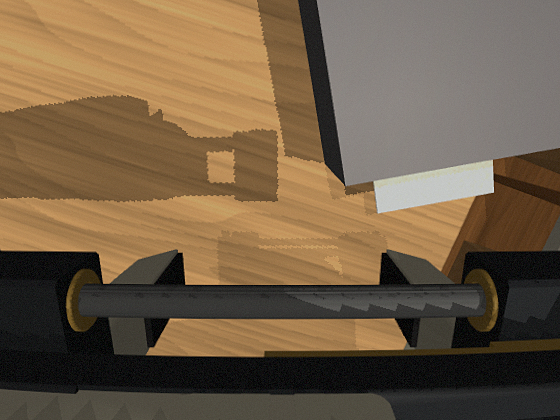

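```bash
cat >> h.py <<'E'
from scipy.spatial.transform import Rotation as Ro
def ray(s,uv):
    uv=np.atleast_2d(np.asarray(uv,float)); K=s['K']; k=s['k1']
    d=np.c_[(uv[:,0]-K[0,2])/K[0,0],(uv[:,1]-K[1,2])/K[1,1]]
    x=d.copy()
    for _ in range(20): x=d/(1+k*(x**2).sum(1,keepdims=True))
    return np.asarray(s['position'],float), np.c_[x,np.ones(len(x))]@Ro.from_rotvec(np.ravel(s['attitude'])).as_matrix().T
def onz(s,uv,z):
    p,d=ray(s,uv); return (p+d*((z-p[2])/d[:,2])[:,None])[:,:2]
def proj(s,P):
    P=np.atleast_2d(np.asarray(P,float)); c=(P-s['position'])@Ro.from_rotvec(np.ravel(s['attitude'])).as_matrix()
    x=c[:,:2]/c[:,2:]; x=x*(1+s['k1']*(x**2).sum(1,keepdims=True))
    return x*[s['K'][0,0],s['K'][1,1]]+s['K'][:2,2]
def boxes(s,z=0.052):
    hsv=cv2.cvtColor(s['pixels'],cv2.COLOR_BGR2HSV)
    m=((hsv[...,0]>19)&(hsv[...,0]<30)&(hsv[...,1]>185)&(hsv[...,2]>100)).astype(np.uint8)
    m=cv2.morphologyEx(m,cv2.MORPH_OPEN,np.ones((3,3)))
    return m,hsv
E
python3 - <<'E'
from h import *
import pickle
s=pickle.load(open('top0.pkl','rb')); im=s['pixels']; hsv=cv2.cvtColor(im,cv2.COLOR_BGR2HSV)
for p in [(226,247),(264,244),(308,237),(348,243),(395,245),(300,255),(330,210),(260,180)]: print(p,hsv[p[1],p[0]])
cv2.imwrite('pics/crop_tray.png',cv2.resize(im[130:310,110:410],None,fx=2.6,fy=2.6,interpolation=cv2.INTER_CUBIC))
for p in [(226,247),(264,244),(308,237),(348,243),(395,245)]: print(onz(s,p,0.052))
for p in [(229,180),(366,197)]: print(onz(s,p,0.006))
E
```

```text
(226, 247) [ 21 135 163]
(264, 244) [ 22 127 163]
(308, 237) [ 22 122 163]
(348, 243) [ 23 119 163]
(395, 245) [ 23 120 162]
(300, 255) [ 15 121 158]
(330, 210) [ 15 118 147]
(260, 180) [ 25  84 163]
[[0.42470391 0.12140713]]
[[0.43456276 0.01657448]]
[[ 0.45575925 -0.10476999]]
[[ 0.44081299 -0.21502568]]
[[ 0.4372634  -0.34397794]]
[[0.62380936 0.12406762]]
[[ 0.57878814 -0.27528742]]
```

View pics/crop_tray.png

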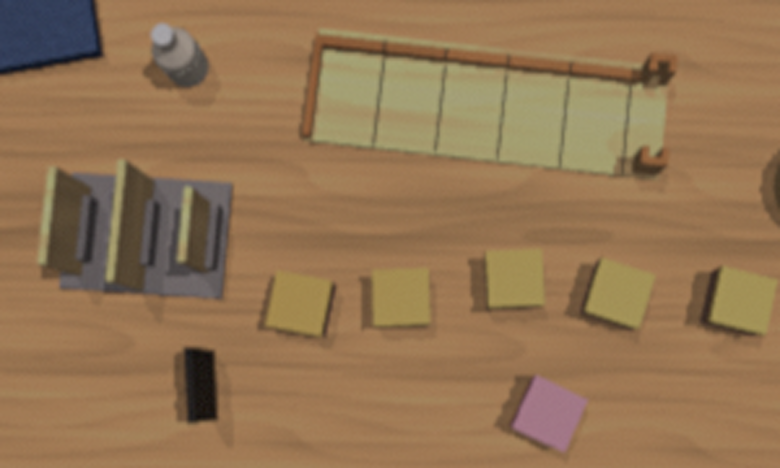

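```bash
cat >> h.py <<'E'
def findboxes(s,z=0.052,lo=(0.30,-0.60),hi=(0.80,0.45),smin=100,out=False):
    hsv=cv2.cvtColor(s['pixels'],cv2.COLOR_BGR2HSV)
    m=((hsv[...,0]>=19)&(hsv[...,0]<=27)&(hsv[...,1]>smin)&(hsv[...,2]>110)).astype(np.uint8)
    m=cv2.morphologyEx(m,cv2.MORPH_OPEN,np.ones((3,3)))
    r=[]
    for c in cv2.findContours(m,cv2.RETR_EXTERNAL,cv2.CHAIN_APPROX_NONE)[0]:
        if cv2.contourArea(c)<150: continue
        w=onz(s,c[:,0,:],z).astype(np.float32)
        (cx,cy),(a,b),ang=cv2.minAreaRect(w)
        if 0.04<a<0.08 and 0.04<b<0.08:
            ang=(ang+45)%90-45
            r.append((round(cx,4),round(cy,4),round(a,3),round(b,3),round(ang,1)))
    return sorted(r,key=lambda q:-q[1])
E
python3 - <<'E'
from h import *
import pickle
s=pickle.load(open('top0.pkl','rb')); im=s['pixels']
for b in findboxes(s): print(b)
hsv=cv2.cvtColor(im,cv2.COLOR_BGR2HSV)
m=((hsv[...,0]>=22)&(hsv[...,0]<=32)&(hsv[...,2]>130)&(hsv[...,1]<105)&(hsv[...,1]>55)).astype(np.uint8)
roi=np.zeros_like(m); roi[135:205,222:375]=1; m*=roi
m=cv2.morphologyEx(m,cv2.MORPH_CLOSE,np.ones((7,7)))
n,l,st,ce=cv2.connectedComponentsWithStats(m); i=1+np.argmax(st[1:,4]); print(st[i])
m=(l==i).astype(np.uint8)
ov=im.copy(); ov[m>0]=(0,0,255)
cv2.imwrite('pics/traymask.png',cv2.resize(ov[130:210,215:385],None,fx=4,fy=4))
# edges per column
def fit(pts):
    w=onz(s,pts,0.006); vx,vy,x0,y0=cv2.fitLine(w.astype(np.float32),cv2.DIST_HUBER,0,.01,.01).ravel(); return (vx,vy,x0,y0)
top=[];bot=[]
for u in range(240,345):
    v=np.flatnonzero(m[:,u]); top.append((u,v.min()-.5)); bot.append((u,v.max()+.5))
for nme,p in (('top',top),('bot',bot)):
    f=fit(np.array(p,float)); print(nme,f,np.degrees(np.arctan2(f[0],f[1])))
left=[]
for v in range(155,180):
    u=np.flatnonzero(m[v]); left.append((u.min()-.5,v))
f=fit(np.array(left,float)); print('left',f,np.degrees(np.arctan2(f[1],f[0])))
E
```

```text
(0.4264, 0.1258, 0.061, 0.061, -10.4)
(0.4346, 0.0181, 0.061, 0.058, 0.9)
(0.4559, -0.1046, 0.061, 0.061, 0.8)
(0.4431, -0.2154, 0.061, 0.062, -16.5)
(0.437, -0.3455, 0.061, 0.062, -13.4)
[ 230  141  136   56 4946]
top (np.float32(0.21353132), np.float32(0.9769362), np.float32(0.7115559), np.float32(-0.062301096)) 12.329376
bot (np.float32(0.09895301), np.float32(0.9950921), np.float32(0.59406257), np.float32(-0.06040458)) 5.6788836
left (np.float32(0.9999398), np.float32(-0.010973088), np.float32(0.6575474), np.float32(0.1153517)) -0.6287242
```

View pics/traymask.png

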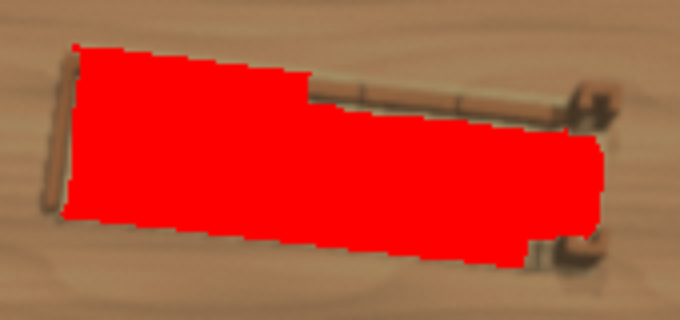

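```bash
python3 - <<'E'
from h import *
import pickle
s=pickle.load(open('top0.pkl','rb')); im=s['pixels']
hsv=cv2.cvtColor(im,cv2.COLOR_BGR2HSV)
m=((hsv[...,0]>=21)&(hsv[...,2]>125)&(hsv[...,1]<112)&(hsv[...,1]>50)).astype(np.uint8)
m[:148]=0;m[:,:222]=0;m[205:]=0;m[:,375:]=0
def fit(pts):
    w=onz(s,pts,0.006); vx,vy,x0,y0=cv2.fitLine(w.astype(np.float32),cv2.DIST_HUBER,0,.01,.01).ravel(); return np.array([vx,vy,x0,y0],float)
t=[];b=[];l=[]
for u in range(236,345):
    v=np.flatnonzero(m[:,u]); 
    if len(v)<20: continue
    t.append((u,v.min()-.5)); b.append((u,v.max()+.5))
for v in range(156,178):
    u=np.flatnonzero(m[v]); l.append((u.min()-.5,v))
F={k:fit(np.array(p,float)) for k,p in dict(t=t,b=b,l=l).items()}
for k in F: print(k,F[k],np.degrees(np.arctan2(F[k][0],F[k][1])))
th=-5.7; 
for th in (-5.68,):
    R=Ro.from_euler('z',th,degrees=True).as_matrix()[:2,:2]
    ex,ey=R[:,0],R[:,1]
    for k in F: print(k,'x~',F[k][2:]@ex,'y~',F[k][2:]@ey)
    # black lines: dark columns along profile
    fx=F['b'][2:]@ex
    o=ex*(fx+0.05)
    y=np.arange(-.35,.2,.0005)
    prof=[]
    for xx in np.arange(.02,.09,.005):
        P=np.c_[(ex*(fx+xx))+y[:,None]*ey,np.full(len(y),.006)]
        q=proj(s,P).astype(np.float32)
        prof.append(cv2.remap(hsv[...,2].astype(np.float32),q[:,0].reshape(-1,1),q[:,1].reshape(-1,1),cv2.INTER_CUBIC).ravel())
    pr=np.mean(prof,0); pr=cv2.GaussianBlur(pr.reshape(-1,1),(1,7),0).ravel()
    mins=[i for i in range(20,len(y)-20) if pr[i]==pr[i-20:i+21].min() and pr[i]<np.median(pr)-12]
    print([(round(y[i],4),round(pr[i])) for i in mins])
E
```

```text
t [ 0.10990849  0.99394172  0.70084053 -0.05771425] 6.310040438806624
b [ 0.10051422  0.99493563  0.59445685 -0.05456325] 5.768782151563538
l [0.99987763 0.01564365 0.66506821 0.11497755] 89.10364849272774
t x~ 0.7031116488924367 y~ 0.011932988924551167
b x~ 0.5969384308531988 y~ 0.004539465257121161
l x~ 0.6504232388477148 y~ 0.1802364261454346
[(np.float64(-0.208), 149), (np.float64(-0.184), 144), (np.float64(-0.167), 125), (np.float64(-0.097), 127), (np.float64(-0.027), 128), (np.float64(0.043), 127), (np.float64(0.113), 124), (np.float64(0.185), 119)]
```

```bash
cat >> h.py <<'E'
def to(x,y,z,head):
    """tool-frame slide (cm) and rotvec from the measured pose to a downward pose; head=deg of tool y axis"""
    st=readout.get_state(); R0=Ro.from_rotvec(st['eef_rot'])
    h=np.radians(head); yv=np.array([np.cos(h),np.sin(h),0]); zv=np.array([0,0,-1.]); xv=np.cross(yv,zv)
    R1=Ro.from_matrix(np.c_[xv,yv,zv])
    sl=R0.inv().apply(np.array([x,y,z])-st['eef_pos'])*100; rv=(R0.inv()*R1).as_rotvec()
    a=R0.as_matrix()
    print('t',round(st['t'],2),'pos',st['eef_pos'].round(4),'yhead',round(np.degrees(np.arctan2(a[1,1],a[0,1])),2),'tilt',np.degrees(np.arccos(-a[2,2])).round(2),'F',st['force'].round(1),'g',round(st['grip_width'],4),'q7',st['joint_pos'][6].round(2))
    print('slide',sl.round(2),'rot',rv.round(3))
ORG=np.array([0.6615,-0.017]); TH=-5.9
def tray(tx,ty,rot=False):
    # ORG given in rotated axes at -5.68
    e=Ro.from_euler('z',-5.68,degrees=True).as_matrix()[:2,:2]; f=Ro.from_euler('z',TH,degrees=True).as_matrix()[:2,:2]
    return e@ORG+f@np.array([tx,ty])
E
python3 -c "
from h import *
to(.437,-.3455,.25,-13.4); print([tray(.012,y).round(4) for y in (.165,.095,.025,-.045,-.115)],tray(0,-.175))"
```

```text
t 0.15 pos [ 0.1933 -0.5939  0.1864] yhead -71.97 tilt 0.07 F [ 0.4  0.6 -0.1] g 0.0918 q7 -0.08
slide [ 30.86 -16.08  -6.34] rot [-1.000e-03 -1.000e-03 -1.022e+00]
[array([0.6855, 0.0805]), array([0.6783, 0.0109]), array([ 0.6711, -0.0588]), array([ 0.6639, -0.1284]), array([ 0.6567, -0.198 ])] [ 0.63858093 -0.25645977]
```

Call:
jog_arm(
  claw=[0, 0, 0, 0, 0],
  slide=[
    [2, -1, -4],
    [5, -3, -6.3],
    [8, -5, -6.3],
    [11, -6, -6.3],
    [15, -8, -6.3],
  ],
  rotation=[
    [0, 0, -0.12],
    [0, 0, -0.24],
    [0, 0, -0.36],
    [0, 0, -0.48],
    [0, 0, -0.6],
  ],
  squeeze=25,
)

```text
t: 0.57
eef_pos: [0.309, -0.4743, 0.2506]
eef_rot: [2.815, 1.391, -0.001]
force: [-0.1, -0.2, -0.1]
grip_width: 0.0921
```

```bash
python3 -c "
from h import *
to(.437,-.3455,.20,-13.4)"
```

```text
t 0.57 pos [ 0.309  -0.4743  0.2506] yhead -37.39 tilt 0.11 F [-0.1 -0.2 -0.1] g 0.0921 q7 0.2
slide [18.01  2.34  5.04] rot [ 0.001  0.002 -0.419]
```

Call:
jog_arm(
  claw=[0, 0, 0, 0, 0],
  slide=[
    [4, 0.5, 1],
    [8, 1, 2],
    [12, 1.5, 3.3],
    [16, 2, 4.5],
    [18, 2.3, 5],
  ],
  rotation=[
    [0, 0, -0.12],
    [0, 0, -0.24],
    [0, 0, -0.36],
    [0, 0, -0.42],
    [0, 0, -0.42],
  ],
)

```text
t: 0.98
eef_pos: [0.4399, -0.3402, 0.1986]
eef_rot: [-2.457, -1.954, -0.003]
force: [0.3, 0.1, -0.4]
grip_width: 0.0923
```

```bash
python3 -c "
from h import *
to(.437,-.3455,.026,-13.4)
s=snap('wrist','w1'); print(findboxes(s,smin=90)); t=snap('top','t1'); print(findboxes(t))"
```

```text
t 0.98 pos [ 0.4399 -0.3402  0.1986] yhead -13.0 tilt 0.16 F [ 0.3  0.1 -0.4] g 0.0923 q7 0.23
slide [-0.63 -0.15 17.26] rot [-0.001 -0.003  0.007]
[(0.4386, -0.3442, 0.06, 0.06, -13.1)]
[(0.4264, 0.1255, 0.061, 0.06, -9.4), (0.4346, 0.0181, 0.061, 0.058, 0.9), (0.4558, -0.1021, 0.061, 0.055, 0.5), (0.4371, -0.3454, 0.061, 0.062, -13.3)]
```

View pics/w1.png

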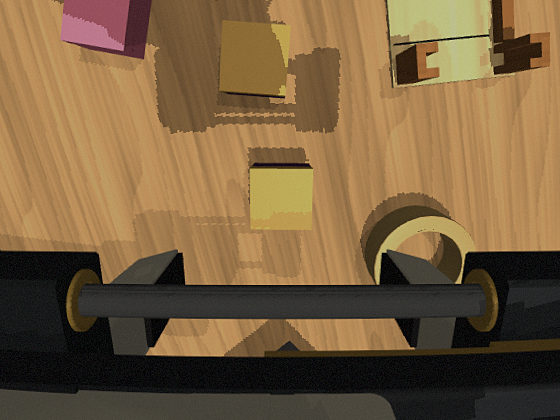

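Call:
jog_arm(
  claw=[0, 0, 0, 0, 0],
  slide=[
    [-0.5, -0.1, 3],
    [-0.5, -0.1, 7],
    [-0.5, -0.1, 11],
    [-0.5, -0.1, 15],
    [-0.5, -0.1, 17.2],
  ],
  rotation=[
    [0, 0, 0],
    [0, 0, 0],
    [0, 0, 0],
    [0, 0, 0],
    [0, 0, 0],
  ],
)

```text
t: 1.5
eef_pos: [0.4322, -0.3497, 0.0241]
eef_rot: [-2.466, -1.94, 0.003]
force: [-0.5, 0.4, -0.9]
grip_width: 0.0917
```

Call:
jog_arm(
  claw=[120, 160, 160, 160, 160],
  slide=[
    [0, 0, 0],
    [0, 0, 0],
    [0, 0, 0],
    [0, 0, 0],
    [0, 0, 0],
  ],
  rotation=[
    [0, 0, 0],
    [0, 0, 0],
    [0, 0, 0],
    [0, 0, 0],
    [0, 0, 0],
  ],
)

```text
t: 1.92
eef_pos: [0.4362, -0.351, 0.03]
eef_rot: [2.465, 1.942, 0.001]
force: [-0.3, -0.6, 0.5]
grip_width: 0.0632
```

```bash
python3 -c "
from h import *
to(*tray(0.004,.165),.2,-5.9)"
```

```text
t 1.92 pos [ 0.4362 -0.351   0.03  ] yhead -13.55 tilt 0.19 F [-0.3 -0.6  0.5] g 0.0632 q7 0.16
slide [ 47.65  13.38 -17.03] rot [ 0.003  0.002 -0.133]
```

Call:
jog_arm(
  claw=[160, 160, 160],
  slide=[
    [0, 0, 0],
    [0, 0, 0],
    [0, 0, 0],
  ],
  rotation=[
    [0, 0, 0],
    [0, 0, 0],
    [0, 0, 0],
  ],
)

```text
t: 2.17
eef_pos: [0.4353, -0.3502, 0.0286]
eef_rot: [2.467, 1.944, 0.0]
force: [0.1, 0.2, 1.1]
grip_width: 0.0432
```

```bash
python3 -c "
from h import *
import time
to(*tray(0.004,.165),.2,-5.9)
for i in range(4): viewer.snapshot('top'); st=readout.get_state(); print(st['eef_pos'].round(4),st['grip_width'])"
```

```text
t 2.17 pos [ 0.4353 -0.3502  0.0286] yhead -13.53 tilt 0.05 F [0.1 0.2 1.1] g 0.0432 q7 0.16
slide [ 47.62  13.47 -17.15] rot [ 0.001  0.001 -0.133]
[ 0.4352 -0.3501  0.0284] 0.03929776377064832
[ 0.4352 -0.35    0.0283] 0.03636604109879613
[ 0.4351 -0.35    0.0281] 0.03489460684428936
[ 0.4351 -0.35    0.0281] 0.034568271435118446
```

```bash
python3 -c "
from h import *
s=snap('side','s1');t=snap('top','t2');w=snap('wrist','w2'); print(findboxes(t)); print(proj(s,[.435,-.35,.05]))
cv2.imwrite('pics/s1c.png',cv2.resize(s['pixels'][80:260,260:460],None,fx=3,fy=3))"
```

```text
[(0.4264, 0.1258, 0.061, 0.061, -9.8), (0.4346, 0.0181, 0.061, 0.058, 0.9), (0.4559, -0.1045, 0.061, 0.061, 0.8)]
[[356.50512856 163.04964814]]
```

View pics/s1c.png

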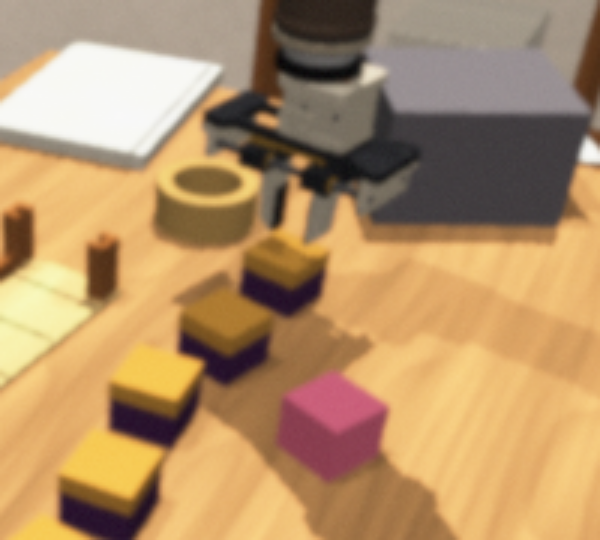

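View pics/w2.png

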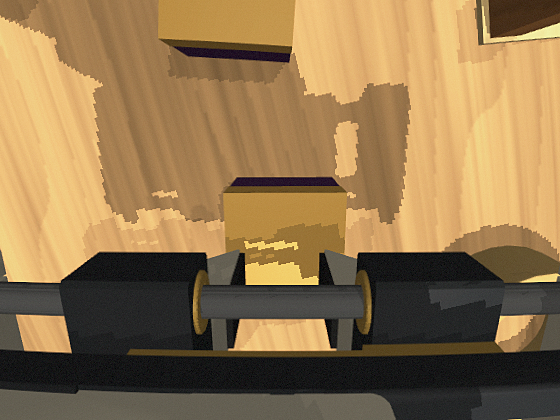

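```bash
python3 -c "
from h import *
w=viewer.snapshot('wrist'); st=readout.get_state(); print(st['eef_pos'],w['position'],w['attitude'],st['eef_rot'])
print(onz(w,[[223,192],[346,192],[232,178],[335,178],[284,345]],.052))
print(proj(w,[st['eef_pos'],st['eef_pos']+[0,0,.02]]))
t=viewer.snapshot('top'); hsv=cv2.cvtColor(t['pixels'],cv2.COLOR_BGR2HSV)
cv2.imwrite('pics/t3.png',cv2.resize(t['pixels'][180:320,300:460],None,fx=4,fy=4))
"
```

```text
[ 0.43502343 -0.34995163  0.02796114] [ 0.45252287 -0.28188059  0.22510267] [ 2.86349895 -0.34128944 -0.04584798] [-2.46747319e+00 -1.94429967e+00  1.12034913e-04]
[[ 0.41684321 -0.3084014 ]
 [ 0.47448594 -0.32233121]
 [ 0.42289132 -0.30287177]
 [ 0.47067522 -0.31442086]
 [ 0.42562372 -0.39780262]]
[[280.22708842 246.06721544]
 [280.04539461 259.07344881]]
```

View pics/t3.png

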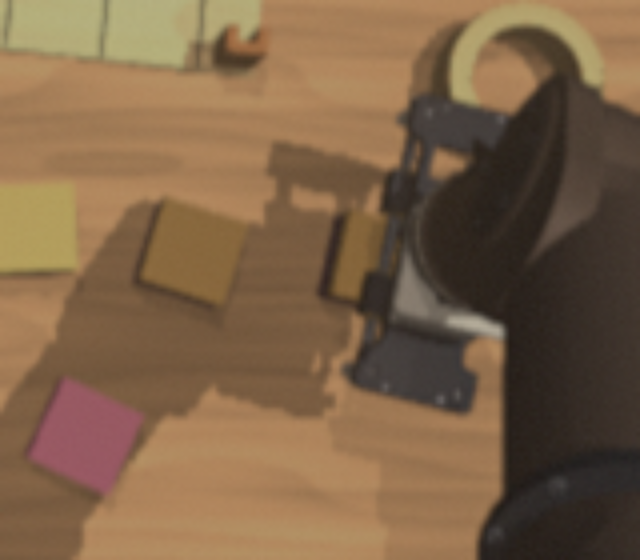

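Call:
jog_arm(
  claw=[0, 0, 0, 0, 0],
  slide=[
    [0, 0, 0],
    [0, 0, 0],
    [0, 0, 0],
    [0, 0, 0],
    [0, 0, 0],
  ],
  rotation=[
    [0, 0, 0],
    [0, 0, 0],
    [0, 0, 0],
    [0, 0, 0],
    [0, 0, 0],
  ],
)

```text
t: 3.03
eef_pos: [0.435, -0.35, 0.028]
eef_rot: [-2.468, -1.944, 0.0]
force: [-0.1, -0.3, 0.7]
grip_width: 0.0632
```

```bash
python3 -c "
from h import *
s=snap('side','s2');w=snap('wrist','w3')
cv2.imwrite('pics/s2c.png',cv2.resize(s['pixels'][100:200,300:430],None,fx=5,fy=5,interpolation=cv2.INTER_CUBIC))
st=readout.get_state(); p=st['eef_pos']; R=Ro.from_rotvec(st['eef_rot']).as_matrix()
print(p,st['grip_width'])
for dz in (0,.02,.03,.04,.05): print(dz,(proj(s,[p+R[:,1]*.046+[0,0,dz],p-R[:,1]*.046+[0,0,dz]])-[300,100])*5)"
```

```text
[ 0.43507505 -0.34998741  0.0280282 ] 0.07094002860383168
0 [[214.19748591 320.10583873]
 [344.13452418 376.53820086]]
0.02 [[217.71846582 290.9484403 ]
 [349.28011138 346.64994669]]
0.03 [[219.50975533 276.13049991]
 [351.89989565 331.44989095]]
0.04 [[221.3220879  261.1492924 ]
 [354.55181889 316.07500838]]
0.05 [[223.15585842 246.0018991 ]
 [357.23651056 300.52203984]]
```

View pics/s2c.png

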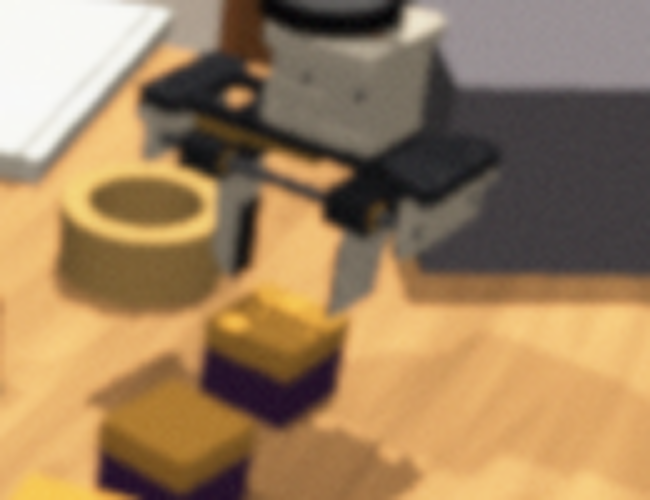

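View pics/w3.png

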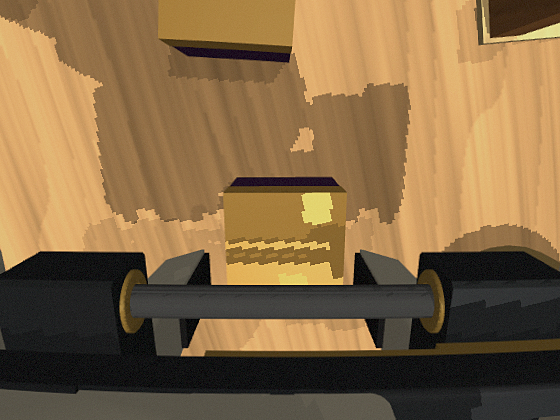

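Call:
jog_arm(
  claw=[0, 0, 0, 0, 0],
  slide=[
    [0, 0, 0],
    [0, 0, 0],
    [0, 0, 0.7],
    [0, 0, 1.3],
    [0, 0, 2],
  ],
  rotation=[
    [0, 0, 0],
    [0, 0, 0],
    [0, 0, 0],
    [0, 0, 0],
    [0, 0, 0],
  ],
)

```text
t: 3.55
eef_pos: [0.435, -0.35, 0.0073]
eef_rot: [2.468, 1.944, -0.0]
force: [-0.1, 0.4, -0.2]
grip_width: 0.0916
```

```bash
python3 -c "
from h import *
s=snap('side','s3');w=snap('wrist','w4')
cv2.imwrite('pics/s3c.png',cv2.resize(s['pixels'][100:200,300:430],None,fx=5,fy=5,interpolation=cv2.INTER_CUBIC))
st=readout.get_state(); p=st['eef_pos']; R=Ro.from_rotvec(st['eef_rot']).as_matrix()
print(p,st['grip_width'],st['force'])
for dz in (0,.02,.03,.04,.05): print(dz,(proj(s,[p+R[:,1]*.046+[0,0,dz],p-R[:,1]*.046+[0,0,dz]])-[300,100])*5)"
```

```text
[ 0.4340494  -0.3493273   0.00643424] 0.0918480663568288 [-1.43653409 -0.28460197 -0.42001952]
0 [[211.60285641 351.98319046]
 [340.03891231 408.9237964 ]]
0.02 [[215.05205805 323.48606044]
 [345.07245861 379.73433317]]
0.03 [[216.80641026 309.00684818]
 [347.63454015 364.89314583]]
0.04 [[218.58108227 294.37028725]
 [350.22759839 349.88366417]]
0.05 [[220.37644985 279.57360657]
 [352.85223092 334.70279882]]
```

View pics/s3c.png

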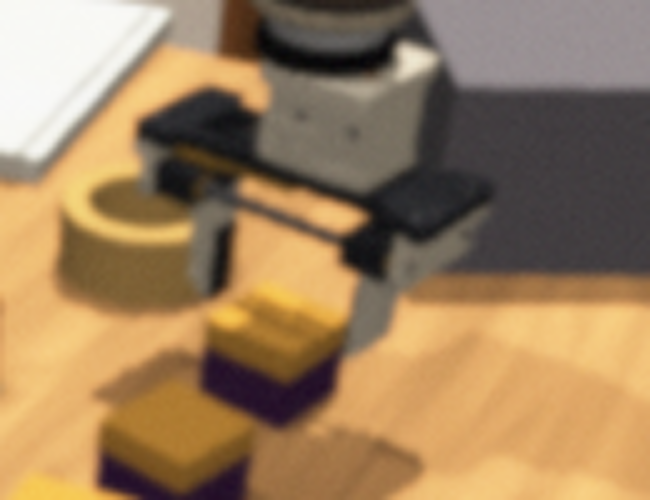

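View pics/w4.png

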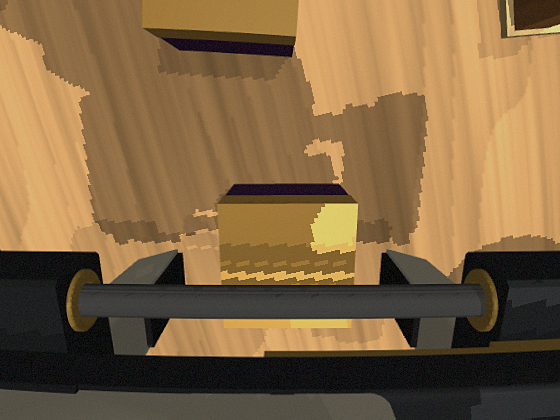

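Call:
jog_arm(
  claw=[0, 0, 0, 0, 0],
  slide=[
    [0.2, 0.1, 0.3],
    [0.5, 0.2, 0.6],
    [0.5, 0.2, 0.9],
    [0.5, 0.2, 1.2],
    [0.5, 0.2, 1.2],
  ],
  rotation=[
    [0, 0, 0],
    [0, 0, 0],
    [0, 0, 0],
    [0, 0, 0],
    [0, 0, 0],
  ],
)

```text
t: 4.07
eef_pos: [0.4379, -0.3453, -0.0046]
eef_rot: [-2.467, -1.944, 0.0]
force: [0.4, 0.9, 0.2]
grip_width: 0.0915
```

```bash
python3 -c "
from h import *
s=snap('side','s4')
cv2.imwrite('pics/s4c.png',cv2.resize(s['pixels'][100:200,300:430],None,fx=5,fy=5,interpolation=cv2.INTER_CUBIC))
to(.438,-.345,0,-13.2)"
```

```text
t 4.12 pos [ 0.438  -0.3455 -0.0043] yhead -13.52 tilt 0.03 F [-0.3 -0.2 -1.1] g 0.0916 q7 0.13
slide [ 0.05 -0.01 -0.43] rot [-0.001 -0.    -0.006]
```

View pics/s4c.png

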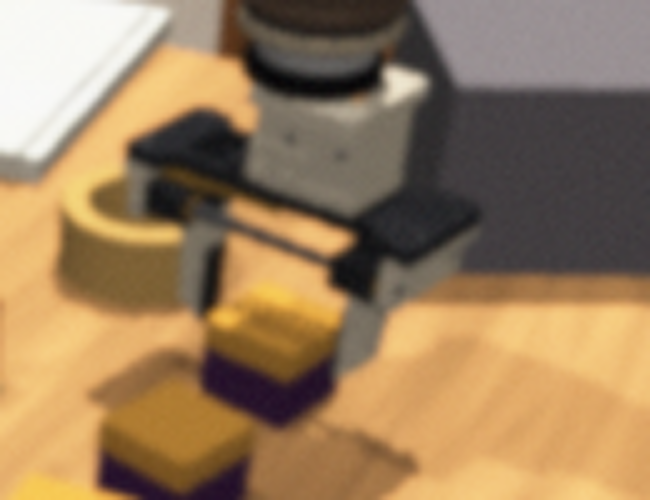

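Call:
jog_arm(
  claw=[0, 0, 0, 60, 110],
  slide=[
    [0, 0, 0.5],
    [0, 0, 0.9],
    [0, 0, 0.9],
    [0, 0, 0.9],
    [0, 0, 0.9],
  ],
  rotation=[
    [0, 0, 0],
    [0, 0, 0],
    [0, 0, 0],
    [0, 0, 0],
    [0, 0, 0],
  ],
)

```text
t: 4.53
eef_pos: [0.4381, -0.3456, -0.013]
eef_rot: [-2.467, -1.944, 0.0]
force: [0.7, 0.0, -0.8]
grip_width: 0.0829
```

Call:
jog_arm(
  claw=[130, 130, 130, 130, 130],
  slide=[
    [0, 0, 0],
    [0, 0, 0],
    [0, 0, 0],
    [0, 0, 0],
    [0, 0, 0],
  ],
  rotation=[
    [0, 0, 0],
    [0, 0, 0],
    [0, 0, 0],
    [0, 0, 0],
    [0, 0, 0],
  ],
)

```text
t: 4.95
eef_pos: [0.4382, -0.3456, -0.0128]
eef_rot: [2.467, 1.944, -0.0]
force: [-0.6, -0.5, 1.3]
grip_width: 0.0597
```

```bash
python3 -c "
from h import *
s=snap('side','s5')
cv2.imwrite('pics/s5c.png',cv2.resize(s['pixels'][100:200,300:430],None,fx=5,fy=5,interpolation=cv2.INTER_CUBIC))
to(*tray(0.004,.165),.2,-5.9)"
```

```text
t 5.0 pos [ 0.4382 -0.3456 -0.0129] yhead -13.53 tilt 0.01 F [-0.2  0.1  0.9] g 0.0599 q7 0.13
slide [ 47.11  13.28 -21.29] rot [ 0.     0.    -0.133]
```

View pics/s5c.png

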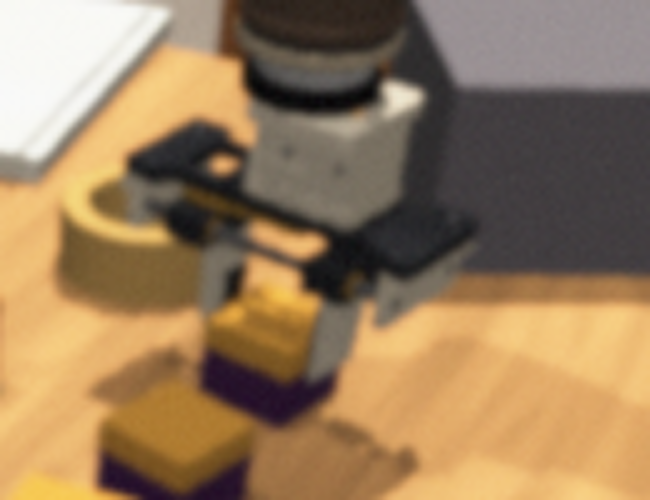

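Call:
jog_arm(
  claw=[130, 130, 130, 130, 130],
  slide=[
    [0, 0, -4],
    [0, 0, -8],
    [3, 1, -11],
    [6.5, 2, -11.3],
    [10.5, 3, -11.3],
  ],
  rotation=[
    [0, 0, 0],
    [0, 0, 0],
    [0, 0, -0.05],
    [0, 0, -0.1],
    [0, 0, -0.13],
  ],
)

```text
t: 5.42
eef_pos: [0.4935, -0.2519, 0.1027]
eef_rot: [2.334, 2.096, 0.002]
force: [2.0, 0.6, -2.6]
grip_width: 0.0595
```

```bash
python3 -c "
from h import *
to(*tray(0.004,.165),.1,-5.9)"
```

```text
t 5.42 pos [ 0.4935 -0.2519  0.1027] yhead -6.16 tilt 0.3 F [ 2.   0.6 -2.6] g 0.0595 q7 0.09
slide [35.1  14.72  0.25] rot [ 0.005  0.003 -0.004]
```

Call:
jog_arm(
  claw=[130, 130, 130, 130, 130],
  slide=[
    [3.5, 1.5, 0],
    [7.2, 3, 0],
    [11, 4.6, 0],
    [14.6, 6.2, 0],
    [18, 7.7, 0],
  ],
  rotation=[
    [0, 0, 0],
    [0, 0, 0],
    [0, 0, 0],
    [0, 0, 0],
    [0, 0, 0],
  ],
)

```text
t: 5.83
eef_pos: [0.588, -0.0773, 0.0999]
eef_rot: [-2.335, -2.101, 0.0]
force: [0.9, -0.8, -1.9]
grip_width: 0.0597
```

Call:
jog_arm(
  claw=[130, 130, 130, 130, 130],
  slide=[
    [3.5, 1.4, 0],
    [7.2, 2.9, 0],
    [11, 4.4, 0],
    [14.3, 6, 0],
    [16.9, 7, 0],
  ],
  rotation=[
    [0, 0, 0],
    [0, 0, 0],
    [0, 0, 0],
    [0, 0, 0],
    [0, 0, 0],
  ],
)

```text
t: 6.25
eef_pos: [0.6758, 0.0848, 0.0996]
eef_rot: [-2.333, -2.102, -0.001]
force: [0.2, -0.1, -1.6]
grip_width: 0.0597
```

```bash
python3 -c "
from h import *
import pickle
w=viewer.snapshot('wrist');
to(*tray(0.004,.165),.1,-5.9)
w=snap('wrist','w5');t=snap('top','t5');pickle.dump((w,t),open('w5.pkl','wb'))
print(findboxes(t))
to(*tray(0.004,.165),.1,-5.9)
"
```

```text
t 6.3 pos [0.6769 0.0916 0.0996] yhead -5.66 tilt 0.35 F [ 2.6  6.2 -1.1] g 0.0599 q7 -0.5
slide [-1.02  0.16 -0.04] rot [ 0.001 -0.006  0.004]
[(0.4249, 0.1134, 0.061, 0.044, 0.8), (0.4424, -0.2146, 0.062, 0.062, -17.8)]
t 6.4 pos [0.6749 0.0849 0.0992] yhead -5.81 tilt 0.11 F [-0.2 -0.9 -1.9] g 0.0599 q7 -0.49
slide [-0.33  0.3  -0.08] rot [-0.001 -0.002  0.002]
```

View pics/w5.png

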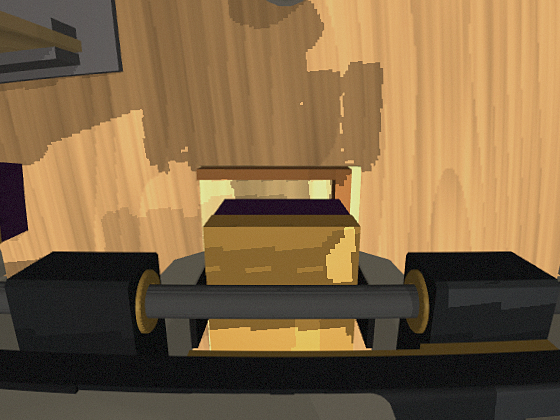

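View pics/t5.png

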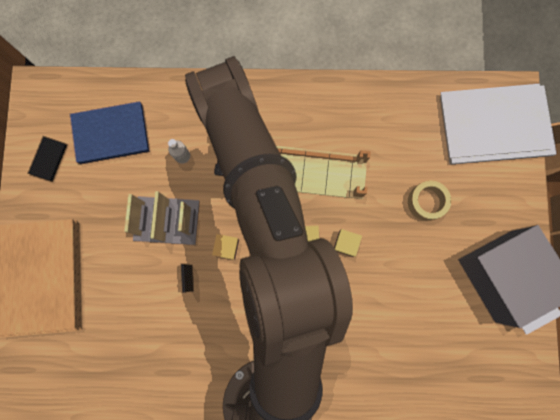

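```bash
python3 -c "
from h import *
import pickle
w,t=pickle.load(open('w5.pkl','rb'))
cv2.imwrite('pics/w5c.png',cv2.resize(w['pixels'][155:255,190:380],None,fx=4,fy=4,interpolation=cv2.INTER_CUBIC))
c,s=tray(0,.2),0
for z in (.006,.024):
  print(z,(proj(w,[[*tray(.042,.2),z],[*tray(-.065,.2),z],[*tray(.042,.165),z],[*tray(-.065,.165),z]])-[190,155])*4)
"
```

```text
0.006 [[559.80011014  92.0056123 ]
 [ 27.03509747  90.89023498]
 [553.86205381 260.48114974]
 [ 36.06127974 258.96145374]]
0.024 [[571.99706814 106.41112536]
 [  5.6872362  105.21115805]
 [565.28157688 284.77607247]
 [ 15.98015703 283.09196361]]
```

View pics/w5c.png

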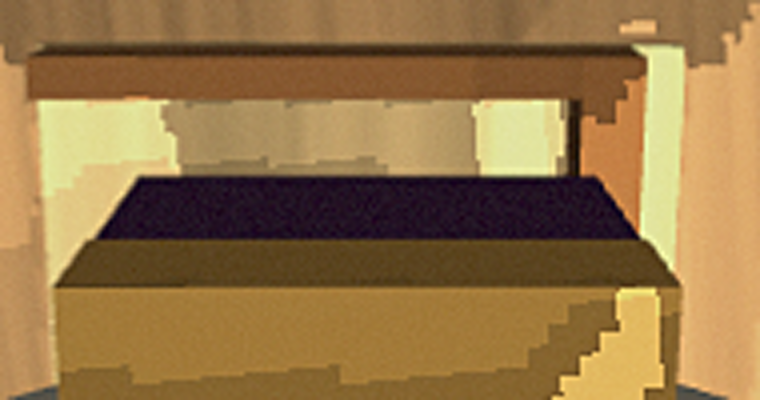

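```bash
sed -i 's/^ORG=.*; TH/ORG=np.array([0.6622,-0.0165]); TH/' h.py; python3 -c "
from h import *
to(*tray(0.005,.165),-.006,-5.9)
"
```

```text
t 6.4 pos [0.6749 0.0849 0.0992] yhead -5.81 tilt 0.11 F [-0.2 -0.9 -1.9] g 0.0599 q7 -0.49
slide [-0.29  0.48 10.52] rot [-0.001 -0.002  0.002]
```

Call:
jog_arm(
  claw=[130, 130, 130, 130, 130],
  slide=[
    [-0.1, 0.2, 2.5],
    [-0.3, 0.4, 5],
    [-0.3, 0.4, 7],
    [-0.3, 0.4, 8.5],
    [-0.3, 0.4, 8.5],
  ],
  rotation=[
    [0, 0, 0],
    [0, 0, 0],
    [0, 0, 0],
    [0, 0, 0],
    [0, 0, 0],
  ],
)

```text
t: 6.82
eef_pos: [0.6755, 0.0749, 0.011]
eef_rot: [-2.336, -2.097, 0.01]
force: [-1.2, -0.4, -2.3]
grip_width: 0.0598
```

```bash
python3 -c "
from h import *
viewer.snapshot('top')
to(*tray(0.004,.165),-.006,-5.9)
w=snap('wrist','w6')
cv2.imwrite('pics/w6c.png',cv2.resize(w['pixels'][155:255,190:380],None,fx=4,fy=4,interpolation=cv2.INTER_CUBIC))
"
```

```text
t 6.87 pos [0.6767 0.0755 0.0131] yhead -6.15 tilt 0.26 F [ 0.1 -0.7 -1.6] g 0.0594 q7 -0.52
slide [0.64 0.09 1.91] rot [-0.004  0.002 -0.004]
```

View pics/w6.png

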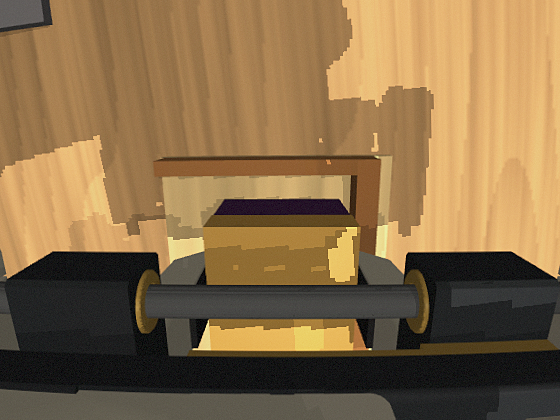

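Call:
jog_arm(
  claw=[130, 130, 130, 130, 130],
  slide=[
    [0.2, 0, 0.4],
    [0.4, 0.1, 0.8],
    [0.6, 0.1, 1.2],
    [0.6, 0.1, 1.2],
    [0.6, 0.1, 1.2],
  ],
  rotation=[
    [0, 0, 0],
    [0, 0, 0],
    [0, 0, 0],
    [0, 0, 0],
    [0, 0, 0],
  ],
)

```text
t: 7.33
eef_pos: [0.6802, 0.0838, 0.003]
eef_rot: [-2.335, -2.101, 0.0]
force: [-0.4, 0.4, -1.2]
grip_width: 0.0598
```

```bash
python3 -c "
from h import *
viewer.snapshot('top')
to(*tray(0.004,.165),-.006,-5.9)
w=snap('wrist','w7')
cv2.imwrite('pics/w7c.png',cv2.resize(w['pixels'][135:285,140:400],None,fx=3,fy=3,interpolation=cv2.INTER_CUBIC))
for z in (.006,.024):
  print(z,(proj(w,[[*tray(.042,.2),z],[*tray(-.065,.2),z],[*tray(.042,.165),z],[*tray(-.065,.165),z]])-[140,135])*3)
"
```

```text
t 7.38 pos [0.6804 0.0836 0.0032] yhead -6.06 tilt 0.01 F [ 0.5 -0.4 -2.1] g 0.06 q7 -0.53
slide [-0.2  -0.19  0.92] rot [ 0.     0.    -0.003]
0.006 [[619.20244094 163.87032253]
 [ 28.62478743 166.81163071]
 [611.49009217 346.90324625]
 [ 46.41206595 348.21547772]]
0.024 [[637.85772409 184.45817727]
 [ -8.89339039 187.52970159]
 [628.40406232 383.209966  ]
 [ 12.51657418 384.21178769]]
```

View pics/w7c.png

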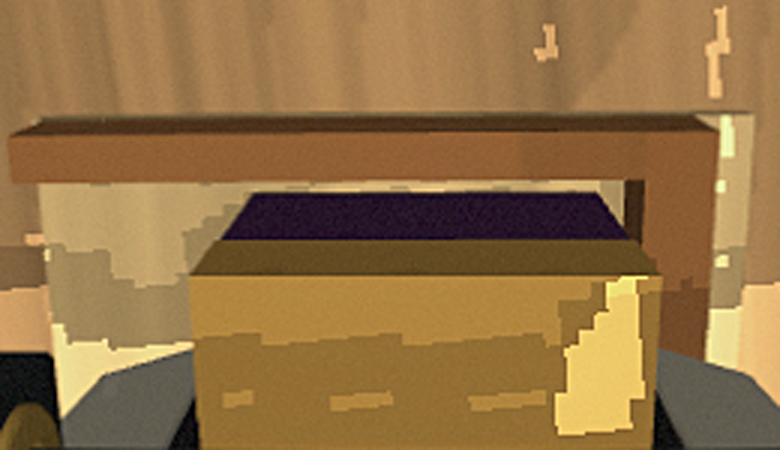

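Call:
jog_arm(
  claw=[130, 130, 130, 130, 130],
  slide=[
    [-0.1, 0, 0.3],
    [-0.2, 0, 0.6],
    [-0.2, 0, 0.9],
    [-0.2, 0, 0.9],
    [-0.2, 0, 0.9],
  ],
  rotation=[
    [0, 0, 0],
    [0, 0, 0],
    [0, 0, 0],
    [0, 0, 0],
    [0, 0, 0],
  ],
)

```text
t: 7.85
eef_pos: [0.68, 0.0813, -0.0063]
eef_rot: [-2.336, -2.1, 0.001]
force: [-0.8, -0.5, -2.1]
grip_width: 0.06
```

Call:
jog_arm(
  claw=[130, 130, 130, 130],
  slide=[
    [0, 0.2, 0],
    [0, 0.4, 0],
    [0, 0.4, 0],
    [0, 0.4, 0],
  ],
  rotation=[
    [0, 0, 0],
    [0, 0, 0],
    [0, 0, 0],
    [0, 0, 0],
  ],
)

```text
t: 8.18
eef_pos: [0.6843, 0.081, -0.006]
eef_rot: [2.336, 2.1, 0.0]
force: [-0.5, -0.7, -1.7]
grip_width: 0.06
```

```bash
python3 -c "
from h import *
to(*tray(0.012,.165),-.007,-5.9)
"
```

```text
t 8.18 pos [ 0.6843  0.081  -0.006 ] yhead -6.09 tilt 0.01 F [-0.5 -0.7 -1.7] g 0.06 q7 -0.53
slide [0.02 0.19 0.1 ] rot [ 0.     0.    -0.003]
```

Call:
jog_arm(
  claw=[130, 130, 130, 130],
  slide=[
    [0, 0.1, 0],
    [0, 0.2, 0],
    [0, 0.3, 0],
    [0, 0.3, 0],
  ],
  rotation=[
    [0, 0, 0],
    [0, 0, 0],
    [0, 0, 0],
    [0, 0, 0],
  ],
)

```text
t: 8.52
eef_pos: [0.6863, 0.0807, -0.0061]
eef_rot: [-2.335, -2.1, 0.002]
force: [-3.3, -0.5, 1.0]
grip_width: 0.0597
```

Call:
jog_arm(
  claw=[130, 130, 130, 130],
  slide=[
    [0, 0.1, 0],
    [0, 0.2, 0],
    [0, 0.2, 0.1],
    [0, 0.2, 0.1],
  ],
  rotation=[
    [0, 0, 0],
    [0, 0, 0],
    [0, 0, 0],
    [0, 0, 0],
  ],
)

```text
t: 8.85
eef_pos: [0.6863, 0.0808, -0.0067]
eef_rot: [-2.333, -2.1, 0.006]
force: [-11.9, -0.7, 9.9]
grip_width: 0.0599
```

Call:
jog_arm(
  claw=[80, 40, 0, 0, 0],
  slide=[
    [0, 0, 0],
    [0, 0, 0],
    [0, 0, 0],
    [0, 0, 0],
    [0, 0, 0],
  ],
  rotation=[
    [0, 0, 0],
    [0, 0, 0],
    [0, 0, 0],
    [0, 0, 0],
    [0, 0, 0],
  ],
)

```text
t: 9.27
eef_pos: [0.6897, 0.0804, -0.0068]
eef_rot: [2.336, 2.1, 0.001]
force: [-0.2, 0.7, 0.3]
grip_width: 0.085
```

```bash
python3 -c "
from h import *
to(*tray(0.012,.165),.1,-5.9)
w=snap('wrist','w8')
"
```

```text
t 9.27 pos [ 0.6897  0.0804 -0.0068] yhead -6.09 tilt 0.06 F [-0.2  0.7  0.3] g 0.085 q7 -0.53
slide [  0.02  -0.34 -10.68] rot [ 0.001 -0.    -0.003]
```

View pics/w8.png

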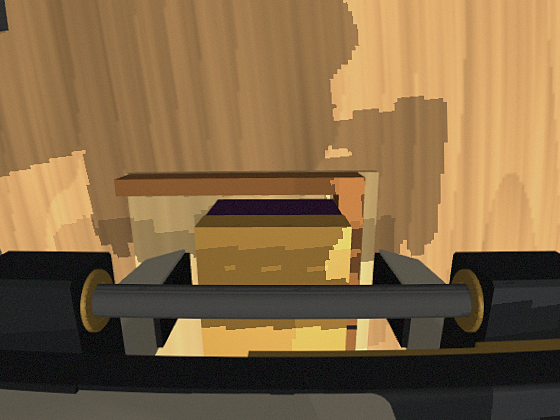

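```bash
python3 -c "
from h import *
to(.427,.125,.12,-10)
"
```

```text
t 9.32 pos [ 0.6896  0.0805 -0.0068] yhead -6.09 tilt 0.05 F [-0.1  0.4  0.1] g 0.0885 q7 -0.53
slide [  1.65 -26.57 -12.7 ] rot [ 0.001 -0.     0.068]
```

Call:
jog_arm(
  claw=[0, 0, 0, 0, 0],
  slide=[
    [0, -0.2, -2],
    [0, -0.3, -5.5],
    [0, -0.3, -9],
    [0.2, -3, -12],
    [0.4, -6.5, -12.7],
  ],
  rotation=[
    [0, 0, 0],
    [0, 0, 0],
    [0, 0, 0.02],
    [0, 0, 0.04],
    [0, 0, 0.07],
  ],
)

```text
t: 9.73
eef_pos: [0.6293, 0.0917, 0.1252]
eef_rot: [2.408, 2.011, 0.013]
force: [0.9, 1.3, 1.3]
grip_width: 0.0918
```

Call:
jog_arm(
  claw=[0, 0, 0, 0, 0],
  slide=[
    [1, -4, 0],
    [1.5, -8, 0],
    [2, -12, 0],
    [2.5, -16, 0],
    [2.8, -20, 0],
  ],
  rotation=[
    [0, 0, 0],
    [0, 0, 0],
    [0, 0, 0],
    [0, 0, 0],
    [0, 0, 0],
  ],
)

```text
t: 10.15
eef_pos: [0.4313, 0.1546, 0.1202]
eef_rot: [2.408, 2.018, 0.002]
force: [-0.3, 0.9, 0.1]
grip_width: 0.0919
```

Call:
jog_arm(
  claw=[0, 0],
  slide=[
    [0, 0, 0],
    [0, 0, 0],
  ],
  rotation=[
    [0, 0, 0],
    [0, 0, 0],
  ],
)

```text
t: 10.32
eef_pos: [0.4314, 0.1545, 0.1205]
eef_rot: [2.404, 2.021, 0.0]
force: [0.3, -0.3, -0.5]
grip_width: 0.0917
```

```bash
python3 -c "
from h import *
viewer.snapshot('top');viewer.snapshot('top')
w=snap('wrist','w9');print(findboxes(w,smin=90));t=snap('top','t9');print(findboxes(t))
to(.427,.125,.12,-10)
"
```

```text
[(0.4282, 0.1277, 0.059, 0.06, -10.2)]
[(0.6883, 0.0801, 0.06, 0.064, -6.3), (0.4346, 0.0181, 0.061, 0.058, 0.9), (0.4559, -0.1046, 0.061, 0.061, 0.8), (0.4428, -0.215, 0.062, 0.062, -17.7)]
t 10.52 pos [0.4343 0.1537 0.1201] yhead -10.17 tilt 0.05 F [-0.9 -0.6 -0.8] g 0.0918 q7 -0.8
slide [-2.96 -0.21  0.01] rot [ 0.001 -0.001 -0.003]
```

View pics/w9.png

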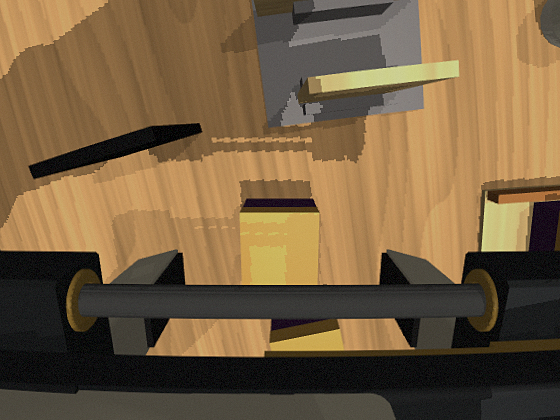

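Call:
jog_arm(
  claw=[0, 0, 0, 0, 0],
  slide=[
    [-1.4, -0.1, 1],
    [-2.8, -0.2, 3],
    [-2.8, -0.2, 4.5],
    [-2.8, -0.2, 5],
    [-2.8, -0.2, 5],
  ],
  rotation=[
    [0, 0, 0],
    [0, 0, 0],
    [0, 0, 0],
    [0, 0, 0],
    [0, 0, 0],
  ],
)

```text
t: 10.93
eef_pos: [0.426, 0.1263, 0.069]
eef_rot: [-2.408, -2.015, 0.003]
force: [0.2, 0.1, 0.4]
grip_width: 0.0921
```

```bash
python3 -c "
from h import *
viewer.snapshot('top');viewer.snapshot('top');viewer.snapshot('top')
to(.4275,.1267,-.013,-10)
"
```

```text
t 11.08 pos [0.427  0.1274 0.0707] yhead -10.08 tilt 0.07 F [ 0.  -0.9  0.7] g 0.0918 q7 -0.79
slide [-0.07  0.06  8.37] rot [ 0.001 -0.001 -0.001]
```

Call:
jog_arm(
  claw=[0, 0, 0, 0, 60],
  slide=[
    [0, 0, 2.5],
    [0, 0, 5],
    [0, 0, 7],
    [0, 0, 8.3],
    [0, 0, 8.3],
  ],
  rotation=[
    [0, 0, 0],
    [0, 0, 0],
    [0, 0, 0],
    [0, 0, 0],
    [0, 0, 0],
  ],
)

```text
t: 11.5
eef_pos: [0.4254, 0.1267, -0.0143]
eef_rot: [-2.407, -2.018, 0.003]
force: [-0.5, 0.7, 0.0]
grip_width: 0.0879
```

Call:
jog_arm(
  claw=[110, 130, 130, 130, 130],
  slide=[
    [0, 0, 0],
    [0, 0, 0],
    [0, 0, 0],
    [0, 0, 0],
    [0, 0, 0],
  ],
  rotation=[
    [0, 0, 0],
    [0, 0, 0],
    [0, 0, 0],
    [0, 0, 0],
    [0, 0, 0],
  ],
)

```text
t: 11.92
eef_pos: [0.427, 0.127, -0.012]
eef_rot: [2.408, 2.017, 0.003]
force: [0.3, -0.6, 8.0]
grip_width: 0.0596
```

```bash
python3 -c "
from h import *
viewer.snapshot('top')
to(*tray(.005,.095),.09,-6)
"
```

```text
t 11.97 pos [ 0.4269  0.1269 -0.0121] yhead -10.1 tilt 0.11 F [-0.3 -0.3  7.7] g 0.0598 q7 -0.9
slide [ -7.01  26.17 -10.17] rot [ 0.002 -0.001 -0.072]
```

Call:
jog_arm(
  claw=[130, 130, 130, 130, 130],
  slide=[
    [0, 0, -3],
    [0, 0, -7],
    [-1, 3, -10],
    [-2, 7, -10.3],
    [-3, 11, -10.3],
  ],
  rotation=[
    [0, 0, 0],
    [0, 0, 0],
    [0, 0, -0.02],
    [0, 0, -0.05],
    [0, 0, -0.07],
  ],
)

```text
t: 12.38
eef_pos: [0.5308, 0.078, 0.0934]
eef_rot: [2.331, 2.102, 0.007]
force: [0.2, -0.8, -2.5]
grip_width: 0.06
```

```bash
python3 -c "
from h import *
to(*tray(.005,.095),.09,-6)
"
```

```text
t 12.38 pos [0.5308 0.078  0.0934] yhead -5.9 tilt 0.3 F [ 0.2 -0.8 -2.5] g 0.06 q7 -0.56
slide [-5.11 14.73  0.41] rot [ 0.005 -0.001  0.002]
```

Call:
jog_arm(
  claw=[130, 130, 130, 130, 130],
  slide=[
    [-1.5, 3.5, 0],
    [-3, 7, 0],
    [-4, 10.5, 0.3],
    [-5, 13, 0.3],
    [-5, 14.4, 0.3],
  ],
  rotation=[
    [0, 0, 0],
    [0, 0, 0],
    [0, 0, 0],
    [0, 0, 0],
    [0, 0, 0],
  ],
)

```text
t: 12.8
eef_pos: [0.6686, 0.0085, 0.0863]
eef_rot: [2.34, 2.094, -0.002]
force: [-0.0, -0.5, -1.8]
grip_width: 0.0602
```

Call:
jog_arm(
  claw=[130, 130, 130],
  slide=[
    [0, 0, 0],
    [0, 0, 0],
    [0, 0, 0],
  ],
  rotation=[
    [0, 0, 0],
    [0, 0, 0],
    [0, 0, 0],
  ],
)

```text
t: 13.05
eef_pos: [0.6651, 0.0139, 0.0868]
eef_rot: [-2.334, -2.101, 0.001]
force: [-0.9, -0.2, -2.3]
grip_width: 0.0597
```

```bash
python3 -c "
from h import *
viewer.snapshot('top')
to(*tray(.005,.095),-.006,-6)
"
```

```text
t 13.1 pos [0.6651 0.014  0.087 ] yhead -6.01 tilt 0.06 F [-0.   1.1 -1.7] g 0.0596 q7 -0.4
slide [-0.12  0.73  9.3 ] rot [-0.001 -0.    -0.   ]
```

Call:
jog_arm(
  claw=[130, 130, 130, 130, 130],
  slide=[
    [-0.1, 0.3, 1.5],
    [-0.1, 0.6, 3.5],
    [-0.1, 0.6, 5.5],
    [-0.1, 0.6, 6.5],
    [-0.1, 0.6, 6.5],
  ],
  rotation=[
    [0, 0, 0],
    [0, 0, 0],
    [0, 0, 0],
    [0, 0, 0],
    [0, 0, 0],
  ],
)

```text
t: 13.52
eef_pos: [0.6694, 0.0114, 0.0188]
eef_rot: [-2.333, -2.099, 0.007]
force: [-0.6, -0.4, -2.7]
grip_width: 0.0594
```

Call:
jog_arm(
  claw=[130, 130, 130],
  slide=[
    [0, 0, 0],
    [0, 0, 0],
    [0, 0, 0],
  ],
  rotation=[
    [0, 0, 0],
    [0, 0, 0],
    [0, 0, 0],
  ],
)

```text
t: 13.77
eef_pos: [0.673, 0.0119, 0.0234]
eef_rot: [2.335, 2.1, 0.003]
force: [-0.1, -0.3, -2.9]
grip_width: 0.0597
```

```bash
python3 -c "
from h import *
to(*tray(.006,.095),-.006,-6)
w=snap('wrist','w10')
"
```

```text
t 13.77 pos [0.673  0.0119 0.0234] yhead -6.07 tilt 0.12 F [-0.1 -0.3 -2.9] g 0.0597 q7 -0.42
slide [ 0.01 -0.01  2.94] rot [ 0.002 -0.    -0.001]
```

View pics/w10.png

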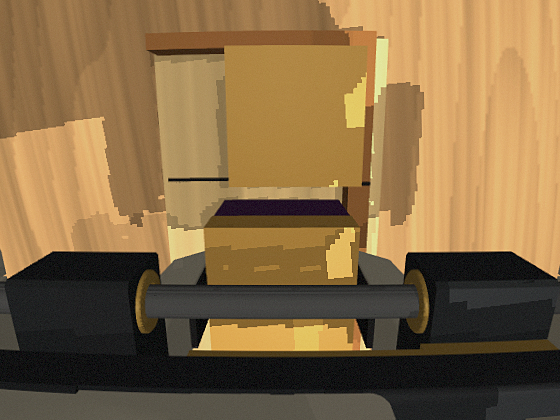

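Call:
jog_arm(
  claw=[130, 130, 130, 130, 130],
  slide=[
    [0, 0, 1],
    [0, 0, 2],
    [0, 0, 2.9],
    [0, 0, 2.9],
    [0, 0, 2.9],
  ],
  rotation=[
    [0, 0, 0],
    [0, 0, 0],
    [0, 0, 0],
    [0, 0, 0],
    [0, 0, 0],
  ],
)

```text
t: 14.23
eef_pos: [0.6715, 0.0116, -0.0082]
eef_rot: [-2.335, -2.1, 0.002]
force: [0.1, 0.1, -1.8]
grip_width: 0.0598
```

Call:
jog_arm(
  claw=[130, 130, 130, 130, 130],
  slide=[
    [0, 0.2, 0],
    [0, 0.4, 0],
    [0, 0.6, 0],
    [0, 0.6, 0],
    [0, 0.6, 0],
  ],
  rotation=[
    [0, 0, 0],
    [0, 0, 0],
    [0, 0, 0],
    [0, 0, 0],
    [0, 0, 0],
  ],
)

```text
t: 14.65
eef_pos: [0.6782, 0.0109, -0.0071]
eef_rot: [2.336, 2.1, 0.0]
force: [-0.7, 0.8, -2.4]
grip_width: 0.0594
```

```bash
python3 -c "
from h import *
to(*tray(.012,.095),-.007,-6)
"
```

```text
t 14.65 pos [ 0.6782  0.0109 -0.0071] yhead -6.09 tilt 0.0 F [-0.7  0.8 -2.4] g 0.0594 q7 -0.43
slide [ 0.05  0.07 -0.01] rot [ 0.     0.    -0.002]
```

Call:
jog_arm(
  claw=[130, 130, 130, 130],
  slide=[
    [0, 0.1, 0],
    [0, 0.2, 0],
    [0, 0.3, 0],
    [0, 0.3, 0],
  ],
  rotation=[
    [0, 0, 0],
    [0, 0, 0],
    [0, 0, 0],
    [0, 0, 0],
  ],
)

```text
t: 14.98
eef_pos: [0.6792, 0.0107, -0.0073]
eef_rot: [-2.334, -2.1, 0.004]
force: [-5.9, 0.3, 1.0]
grip_width: 0.0599
```

Contact at flush, as for the first. A little more push, a touch down, then release.

Call:
jog_arm(
  claw=[130, 130, 130],
  slide=[
    [0, 0.1, 0],
    [0, 0.1, 0.1],
    [0, 0.1, 0.1],
  ],
  rotation=[
    [0, 0, 0],
    [0, 0, 0],
    [0, 0, 0],
  ],
)

```text
t: 15.23
eef_pos: [0.6792, 0.0108, -0.0084]
eef_rot: [-2.333, -2.099, 0.006]
force: [-9.4, 0.6, 4.3]
grip_width: 0.0598
```

Call:
jog_arm(
  claw=[80, 40, 0, 0, 0],
  slide=[
    [0, 0, 0],
    [0, 0, 0],
    [0, 0, 0],
    [0, 0, 0],
    [0, 0, 0],
  ],
  rotation=[
    [0, 0, 0],
    [0, 0, 0],
    [0, 0, 0],
    [0, 0, 0],
    [0, 0, 0],
  ],
)

```text
t: 15.65
eef_pos: [0.6828, 0.0106, -0.0076]
eef_rot: [2.336, 2.1, 0.002]
force: [-0.2, 0.9, -0.8]
grip_width: 0.085
```

```bash
python3 -c "
from h import *
to(.435,-.02,.12,1)
"
```

```text
t 15.65 pos [ 0.6828  0.0106 -0.0076] yhead -6.09 tilt 0.07 F [-0.2  0.9 -0.8] g 0.085 q7 -0.43
slide [ -5.67 -24.3  -12.8 ] rot [ 0.001 -0.    -0.124]
```

Call:
jog_arm(
  claw=[0, 0, 0, 0, 0],
  slide=[
    [0, -0.3, -2],
    [0, -0.3, -5.5],
    [0, -0.3, -9],
    [-0.5, -3, -12],
    [-1, -6.5, -12.8],
  ],
  rotation=[
    [0, 0, 0],
    [0, 0, 0],
    [0, 0, -0.04],
    [0, 0, -0.08],
    [0, 0, -0.12],
  ],
)

```text
t: 16.07
eef_pos: [0.6209, 0.0082, 0.1251]
eef_rot: [2.2, 2.234, 0.012]
force: [1.7, 1.0, 0.8]
grip_width: 0.0916
```

Call:
jog_arm(
  claw=[0, 0, 0, 0, 0],
  slide=[
    [0, -4, 0],
    [-0.2, -8, 0],
    [-0.5, -12, 0],
    [-0.8, -15.5, 0],
    [-1, -17.8, 0],
  ],
  rotation=[
    [0, 0, 0],
    [0, 0, 0],
    [0, 0, 0],
    [0, 0, 0],
    [0, 0, 0],
  ],
)

```text
t: 16.48
eef_pos: [0.4351, -0.0055, 0.12]
eef_rot: [2.206, 2.237, -0.002]
force: [-0.6, -0.7, -0.3]
grip_width: 0.0918
```

Call:
jog_arm(
  claw=[0, 0, 0],
  slide=[
    [0, 0, 0],
    [0, 0, 0],
    [0, 0, 0],
  ],
  rotation=[
    [0, 0, 0],
    [0, 0, 0],
    [0, 0, 0],
  ],
)

```text
t: 16.73
eef_pos: [0.44, -0.0049, 0.1206]
eef_rot: [2.205, 2.236, 0.003]
force: [0.7, -0.5, 0.3]
grip_width: 0.0919
```

```bash
python3 -c "
from h import *
viewer.snapshot('top');viewer.snapshot('top')
w=snap('wrist','w11');print(findboxes(w,smin=90));t=snap('top','t11');print(findboxes(t))
to(.435,.018,-.013,1)
"
```

```text
[]
[(0.6884, 0.0804, 0.061, 0.064, -5.7), (0.6811, 0.0103, 0.064, 0.065, -5.2), (0.4574, -0.1117, 0.06, 0.045, 3.7), (0.4427, -0.2151, 0.062, 0.062, -17.8)]
t 16.93 pos [ 0.4396 -0.0047  0.1199] yhead 0.8 tilt 0.04 F [-0.3  1.  -0.6] g 0.0918 q7 -0.26
slide [ 2.27 -0.43 13.3 ] rot [ 0.    -0.001 -0.003]
```

View pics/w11.png

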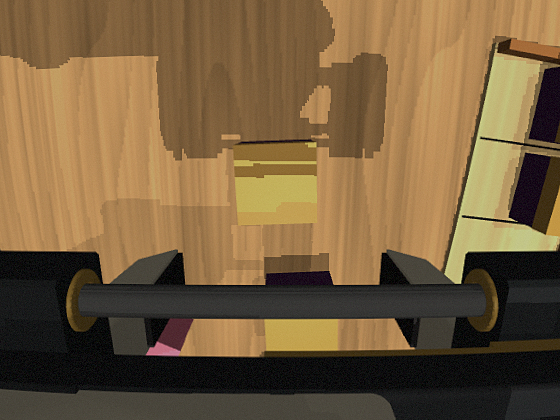

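View pics/t11.png

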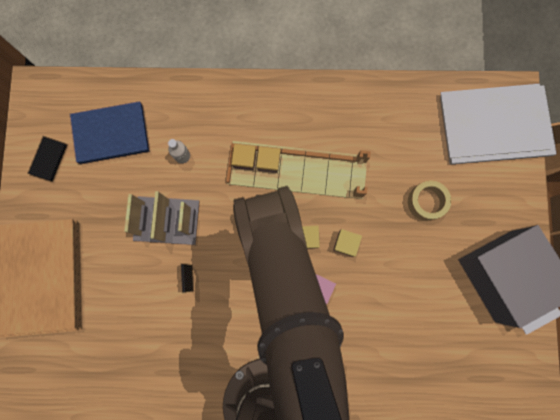

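```bash
python3 -c "
from h import *
w=viewer.snapshot('wrist')
P=onz(w,[[234,145],[317,143],[317,222],[237,226]],.052); print(P,P.mean(0), cv2.minAreaRect(P.astype(np.float32)))
to(*P.mean(0),-.013,1)
"
```

```text
[[ 0.40587035  0.04688156]
 [ 0.46519338  0.04902436]
 [ 0.46731317 -0.00957804]
 [ 0.40699825 -0.01349605]] [0.43634379 0.01820796] ((0.43609732389450073, 0.01776421070098877), (0.060417044907808304, 0.060378968715667725), 2.0686771869659424)
t 16.98 pos [ 0.4393 -0.0047  0.1199] yhead 0.81 tilt 0.03 F [-0.2 -0.   0.4] g 0.0923 q7 -0.26
slide [ 2.29 -0.26 13.29] rot [-0.    -0.    -0.003]
```

Call:
jog_arm(
  claw=[0, 0, 0, 0, 0],
  slide=[
    [1.2, -0.2, 1],
    [2.3, -0.3, 3],
    [2.3, -0.3, 5],
    [2.3, -0.3, 6],
    [2.3, -0.3, 6],
  ],
  rotation=[
    [0, 0, 0],
    [0, 0, 0],
    [0, 0, 0],
    [0, 0, 0],
    [0, 0, 0],
  ],
)

```text
t: 17.4
eef_pos: [0.4339, 0.0179, 0.0581]
eef_rot: [-2.203, -2.236, 0.004]
force: [-0.2, 0.4, 0.1]
grip_width: 0.0918
```

Call:
jog_arm(
  claw=[0, 0, 0, 0, 0],
  slide=[
    [0, 0, 2],
    [0, 0, 4],
    [0, 0, 6],
    [0, 0, 7.3],
    [0, 0, 7.3],
  ],
  rotation=[
    [0, 0, 0],
    [0, 0, 0],
    [0, 0, 0],
    [0, 0, 0],
    [0, 0, 0],
  ],
)

```text
t: 17.82
eef_pos: [0.4345, 0.0174, -0.0143]
eef_rot: [-2.205, -2.235, 0.004]
force: [-0.5, 0.1, 0.1]
grip_width: 0.092
```

```bash
python3 -c "
from h import *
viewer.snapshot('top');viewer.snapshot('top')
to(.4355,.018,-.013,1)
"
```

```text
t 17.92 pos [ 0.4356  0.0178 -0.0125] yhead 0.79 tilt 0.01 F [1.  0.3 1.1] g 0.0916 q7 -0.49
slide [ 0.02 -0.01  0.05] rot [-0.     0.    -0.004]
```

Call:
jog_arm(
  claw=[110, 130, 130, 130, 130],
  slide=[
    [0, 0, 0],
    [0, 0, 0],
    [0, 0, 0],
    [0, 0, 0],
    [0, 0, 0],
  ],
  rotation=[
    [0, 0, 0],
    [0, 0, 0],
    [0, 0, 0],
    [0, 0, 0],
    [0, 0, 0],
  ],
)

```text
t: 18.33
eef_pos: [0.4355, 0.0179, -0.0126]
eef_rot: [2.206, 2.236, 0.001]
force: [0.7, -0.6, -0.5]
grip_width: 0.0631
```

```bash
python3 -c "
from h import *
viewer.snapshot('top')
to(*tray(.005,.025),.09,-6)
"
```

```text
t 18.38 pos [ 0.4354  0.0179 -0.0127] yhead 0.79 tilt 0.04 F [-0.6  0.   5.2] g 0.0601 q7 -0.49
slide [ -7.87  22.84 -10.25] rot [0.001 0.    0.118]
```

Call:
jog_arm(
  claw=[130, 130, 130, 130, 130],
  slide=[
    [0, 0, 0],
    [0, 0, -3],
    [0, 0, -7],
    [-1, 3, -10],
    [-2, 7, -10.3],
  ],
  rotation=[
    [0, 0, 0],
    [0, 0, 0],
    [0, 0, 0.04],
    [0, 0, 0.08],
    [0, 0, 0.12],
  ],
)

```text
t: 18.8
eef_pos: [0.5046, -0.0001, 0.0948]
eef_rot: [2.334, 2.099, 0.004]
force: [1.8, 0.9, -1.1]
grip_width: 0.06
```

```bash
python3 -c "
from h import *
to(*tray(.005,.025),.09,-6)
"
```

```text
t 18.8 pos [ 5.046e-01 -1.000e-04  9.480e-02] yhead -6.05 tilt 0.21 F [ 1.8  0.9 -1.1] g 0.06 q7 -0.42
slide [-4.03 16.54  0.54] rot [ 0.004 -0.    -0.001]
```

Call:
jog_arm(
  claw=[130, 130, 130, 130, 130],
  slide=[
    [-1, 4, 0],
    [-2, 8, 0],
    [-3, 12, 0],
    [-4, 15, 0],
    [-4, 16.5, 0],
  ],
  rotation=[
    [0, 0, 0],
    [0, 0, 0],
    [0, 0, 0],
    [0, 0, 0],
    [0, 0, 0],
  ],
)

```text
t: 19.22
eef_pos: [0.667, -0.0622, 0.0888]
eef_rot: [2.339, 2.095, -0.001]
force: [-0.2, -1.4, -1.3]
grip_width: 0.06
```

Call:
jog_arm(
  claw=[130, 130, 130],
  slide=[
    [0, 0, 1],
    [0, 0, 2],
    [0, 0, 2],
  ],
  rotation=[
    [0, 0, 0],
    [0, 0, 0],
    [0, 0, 0],
  ],
)

```text
t: 19.47
eef_pos: [0.6612, -0.0576, 0.0666]
eef_rot: [-2.332, -2.099, 0.006]
force: [0.4, 0.1, -2.0]
grip_width: 0.0601
```

```bash
python3 -c "
from h import *
viewer.snapshot('top');viewer.snapshot('top')
to(*tray(.006,.025),-.006,-6)
"
```

```text
t 19.57 pos [ 0.6623 -0.0575  0.0689] yhead -6.02 tilt 0.16 F [-0.6 -1.1 -0.9] g 0.06 q7 -0.31
slide [0.02 0.38 7.49] rot [-0.003  0.    -0.   ]
```

Call:
jog_arm(
  claw=[130, 130, 130, 130, 130],
  slide=[
    [0, 0.2, 2],
    [0, 0.4, 4],
    [0, 0.4, 5],
    [0, 0.4, 5],
    [0, 0.4, 5],
  ],
  rotation=[
    [0, 0, 0],
    [0, 0, 0],
    [0, 0, 0],
    [0, 0, 0],
    [0, 0, 0],
  ],
)

```text
t: 19.98
eef_pos: [0.6676, -0.0582, 0.0201]
eef_rot: [-2.335, -2.101, 0.001]
force: [-0.5, 0.1, -1.0]
grip_width: 0.0598
```

```bash
python3 -c "
from h import *
viewer.snapshot('top');viewer.snapshot('top')
w=snap('wrist','w12')
to(*tray(.006,.025),-.006,-6)
cv2.imwrite('pics/w12c.png',cv2.resize(w['pixels'][0:240,140:400],None,fx=2.5,fy=2.5,interpolation=cv2.INTER_CUBIC))
"
```

```text
t 20.13 pos [ 0.669  -0.0583  0.0214] yhead -6.08 tilt 0.11 F [-0.7  0.3 -2.3] g 0.0601 q7 -0.33
slide [ 0.03 -0.32  2.74] rot [ 0.002 -0.    -0.001]
```

View pics/w12c.png

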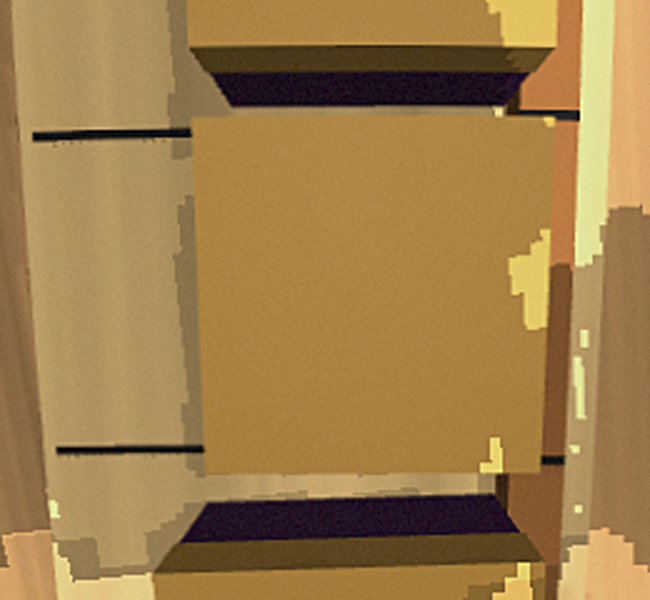

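Call:
jog_arm(
  claw=[130, 130, 130, 130, 130],
  slide=[
    [0, -0.3, 1],
    [0, -0.3, 2],
    [0, -0.3, 2.7],
    [0, -0.3, 2.7],
    [0, -0.3, 2.7],
  ],
  rotation=[
    [0, 0, 0],
    [0, 0, 0],
    [0, 0, 0],
    [0, 0, 0],
    [0, 0, 0],
  ],
)

```text
t: 20.55
eef_pos: [0.6646, -0.0581, -0.008]
eef_rot: [-2.335, -2.1, 0.001]
force: [-0.5, 0.2, -1.5]
grip_width: 0.0599
```

Call:
jog_arm(
  claw=[130, 130, 130, 130, 130],
  slide=[
    [0, 0.2, 0],
    [0, 0.4, 0],
    [0, 0.6, 0],
    [0, 0.6, 0],
    [0, 0.6, 0],
  ],
  rotation=[
    [0, 0, 0],
    [0, 0, 0],
    [0, 0, 0],
    [0, 0, 0],
    [0, 0, 0],
  ],
)

```text
t: 20.97
eef_pos: [0.6713, -0.0588, -0.0072]
eef_rot: [2.336, 2.1, 0.0]
force: [-0.5, -0.1, -1.8]
grip_width: 0.0603
```

```bash
python3 -c "
from h import *
to(*tray(.012,.025),-.007,-6)
"
```

```text
t 20.97 pos [ 0.6713 -0.0588 -0.0072] yhead -6.08 tilt 0.0 F [-0.5 -0.1 -1.8] g 0.0603 q7 -0.34
slide [ 0.05  0.05 -0.02] rot [ 0.    -0.    -0.001]
```

Call:
jog_arm(
  claw=[130, 130, 130, 130, 130],
  slide=[
    [0, 0.1, 0],
    [0, 0.2, 0],
    [0, 0.3, 0],
    [0, 0.3, 0.1],
    [0, 0.3, 0.1],
  ],
  rotation=[
    [0, 0, 0],
    [0, 0, 0],
    [0, 0, 0],
    [0, 0, 0],
    [0, 0, 0],
  ],
)

```text
t: 21.38
eef_pos: [0.6718, -0.0588, -0.0083]
eef_rot: [-2.334, -2.099, 0.005]
force: [-7.9, 0.3, 4.3]
grip_width: 0.06
```

Call:
jog_arm(
  claw=[80, 40, 0, 0, 0],
  slide=[
    [0, 0, 0],
    [0, 0, 0],
    [0, 0, 0],
    [0, 0, 0],
    [0, 0, 0],
  ],
  rotation=[
    [0, 0, 0],
    [0, 0, 0],
    [0, 0, 0],
    [0, 0, 0],
    [0, 0, 0],
  ],
)

```text
t: 21.8
eef_pos: [0.6747, -0.0593, -0.0078]
eef_rot: [2.336, 2.1, 0.001]
force: [0.8, -0.1, 0.0]
grip_width: 0.0852
```

```bash
python3 -c "
from h import *
t=viewer.snapshot('top'); print(findboxes(t))
to(.457,-.127,.12,1)
"
```

```text
[]
t 21.85 pos [ 0.6746 -0.0593 -0.0079] yhead -6.09 tilt 0.04 F [-0.4  1.  -0.3] g 0.0887 q7 -0.33
slide [ -9.04 -20.91 -12.81] rot [ 0.001  0.    -0.124]
```

Call:
jog_arm(
  claw=[0, 0, 0, 0, 0],
  slide=[
    [0, -0.3, -2],
    [0, -0.3, -5.5],
    [0, -0.3, -9],
    [-1, -3, -12],
    [-2, -6.5, -12.8],
  ],
  rotation=[
    [0, 0, 0],
    [0, 0, 0],
    [0, 0, -0.04],
    [0, 0, -0.08],
    [0, 0, -0.12],
  ],
)

```text
t: 22.27
eef_pos: [0.6118, -0.0713, 0.1249]
eef_rot: [2.198, 2.235, 0.011]
force: [0.3, -0.3, 1.0]
grip_width: 0.092
```

Call:
jog_arm(
  claw=[0, 0, 0, 0, 0],
  slide=[
    [-1, -3.5, 0],
    [-2, -7, 0],
    [-3, -10.5, 0],
    [-4.5, -13.6, 0],
    [-5.3, -13.6, 0],
  ],
  rotation=[
    [0, 0, 0],
    [0, 0, 0],
    [0, 0, 0],
    [0, 0, 0],
    [0, 0, 0],
  ],
)

```text
t: 22.68
eef_pos: [0.4656, -0.129, 0.1196]
eef_rot: [-2.207, -2.233, 0.008]
force: [-0.8, -0.2, -0.4]
grip_width: 0.092
```

Call:
jog_arm(
  claw=[0, 0, 0],
  slide=[
    [0, 0, 0],
    [0, 0, 0],
    [0, 0, 0],
  ],
  rotation=[
    [0, 0, 0],
    [0, 0, 0],
    [0, 0, 0],
  ],
)

```text
t: 22.93
eef_pos: [0.4736, -0.1262, 0.1202]
eef_rot: [2.205, 2.237, 0.002]
force: [0.4, -0.7, -0.7]
grip_width: 0.0918
```

```bash
python3 -c "
from h import *
viewer.snapshot('top');viewer.snapshot('top')
w=snap('wrist','w13');print(findboxes(w,smin=90));t=snap('top','t13');print(findboxes(t))
to(.457,-.104,-.013,1)
"
```

```text
[(0.6666, -0.0574, 0.063, 0.042, -3.0), (0.6316, -0.1159, 0.058, 0.062, -6.2)]
[(0.6881, 0.0801, 0.06, 0.065, -5.3), (0.6811, 0.0104, 0.063, 0.065, -5.2), (0.6734, -0.0602, 0.063, 0.064, -4.6)]
t 23.13 pos [ 0.4729 -0.1261  0.1198] yhead 0.88 tilt 0.03 F [-0.   0.2  0. ] g 0.0918 q7 -0.01
slide [ 2.22 -1.56 13.28] rot [ 0.    -0.001 -0.002]
```

View pics/w13.png

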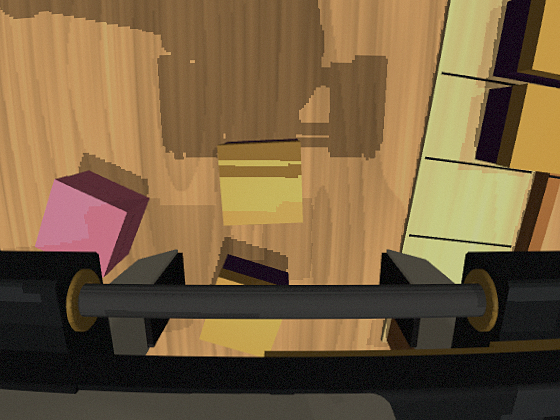

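View pics/t13.png

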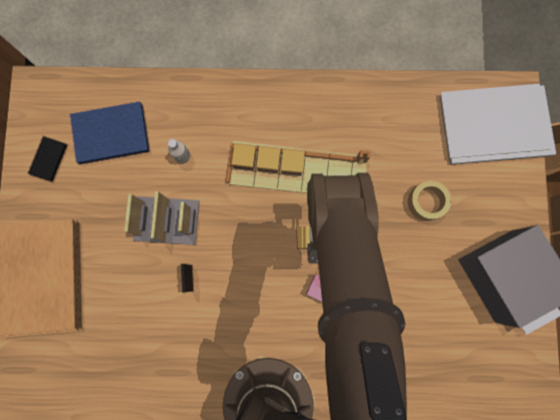

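```bash
python3 -c "
from h import *
w=viewer.snapshot('wrist')
P=onz(w,[[218,146],[301,142],[303,220],[221,225]],.052); print(P.mean(0), cv2.minAreaRect(P.astype(np.float32)))
print('pink',onz(w,[[148,197],[127,212],[90,171]],.05))
to(*P.mean(0),-.013,1)
"
```

```text
[ 0.45822612 -0.10276709] ((0.4576151669025421, -0.10307904332876205), (0.062363866716623306, 0.058839041739702225), 3.4252071380615234)
pink [[ 0.37322188 -0.11379513]
 [ 0.35589701 -0.12567283]
 [ 0.3301613  -0.0943732 ]]
t 23.18 pos [ 0.4727 -0.1262  0.1197] yhead 0.87 tilt 0.03 F [-0.8 -0.2 -1. ] g 0.0914 q7 -0.01
slide [ 2.36 -1.41 13.27] rot [-0.    -0.    -0.002]
```

Call:
jog_arm(
  claw=[0, 0, 0, 0, 0],
  slide=[
    [1.2, -0.8, 1],
    [2.3, -1.5, 3],
    [2.3, -1.5, 5],
    [2.3, -1.5, 6],
    [2.3, -1.5, 6],
  ],
  rotation=[
    [0, 0, 0],
    [0, 0, 0],
    [0, 0, 0],
    [0, 0, 0],
    [0, 0, 0],
  ],
)

```text
t: 23.6
eef_pos: [0.4556, -0.1039, 0.0581]
eef_rot: [-2.203, -2.236, 0.003]
force: [-0.8, 0.0, 0.5]
grip_width: 0.0916
```

Call:
jog_arm(
  claw=[0, 0, 0, 0, 0],
  slide=[
    [0, 0, 2],
    [0, 0, 4],
    [0, 0, 6],
    [0, 0, 7.3],
    [0, 0, 7.3],
  ],
  rotation=[
    [0, 0, 0],
    [0, 0, 0],
    [0, 0, 0],
    [0, 0, 0],
    [0, 0, 0],
  ],
)

```text
t: 24.02
eef_pos: [0.4562, -0.1044, -0.0145]
eef_rot: [-2.205, -2.235, 0.003]
force: [-0.3, 1.3, -0.9]
grip_width: 0.0916
```

```bash
python3 -c "
from h import *
viewer.snapshot('top');viewer.snapshot('top')
to(.4575,-.103,-.013,1)
"
```

```text
t 24.12 pos [ 0.4574 -0.1044 -0.0126] yhead 0.79 tilt 0.01 F [-0.   0.2  1.3] g 0.0917 q7 -0.2
slide [0.14 0.01 0.04] rot [ 0.     0.    -0.004]
```

Call:
jog_arm(
  claw=[110, 130, 130, 130, 130],
  slide=[
    [0, 0, 0],
    [0, 0, 0],
    [0, 0, 0],
    [0, 0, 0],
    [0, 0, 0],
  ],
  rotation=[
    [0, 0, 0],
    [0, 0, 0],
    [0, 0, 0],
    [0, 0, 0],
    [0, 0, 0],
  ],
)

```text
t: 24.53
eef_pos: [0.4571, -0.1043, -0.0126]
eef_rot: [2.206, 2.236, 0.001]
force: [-0.5, -0.3, -0.4]
grip_width: 0.063
```

```bash
python3 -c "
from h import *
viewer.snapshot('top');viewer.snapshot('top')
to(*tray(.005,-.045),.09,-6)
"
```

```text
t 24.63 pos [ 0.4571 -0.1043 -0.0127] yhead 0.79 tilt 0.04 F [-0.5  0.6  4.9] g 0.0605 q7 -0.2
slide [ -2.57  20.03 -10.26] rot [0.001 0.    0.119]
```

Call:
jog_arm(
  claw=[130, 130, 130, 130, 130],
  slide=[
    [0, 0, 0],
    [0, 0, -3],
    [0, 0, -7],
    [-0.5, 3, -10],
    [-1, 6.5, -10.3],
  ],
  rotation=[
    [0, 0, 0],
    [0, 0, 0],
    [0, 0, 0.04],
    [0, 0, 0.08],
    [0, 0, 0.12],
  ],
)

```text
t: 25.05
eef_pos: [0.5232, -0.1137, 0.0951]
eef_rot: [2.335, 2.095, 0.004]
force: [1.8, 0.7, -1.0]
grip_width: 0.0602
```

```bash
python3 -c "
from h import *
to(*tray(.005,-.045),.09,-6)
"
```

```text
t 25.05 pos [ 0.5232 -0.1137  0.0951] yhead -6.2 tilt 0.28 F [ 1.8  0.7 -1. ] g 0.0602 q7 -0.2
slide [ 0.11 13.51  0.58] rot [ 0.005  0.001 -0.003]
```

Call:
jog_arm(
  claw=[130, 130, 130, 130, 130],
  slide=[
    [0, 3.5, 0],
    [0, 7, 0],
    [0, 10.5, 0],
    [0.1, 13.4, 0],
    [0.1, 13.4, 1],
  ],
  rotation=[
    [0, 0, 0],
    [0, 0, 0],
    [0, 0, 0],
    [0, 0, 0],
    [0, 0, 0],
  ],
)

```text
t: 25.47
eef_pos: [0.6614, -0.1264, 0.0808]
eef_rot: [2.333, 2.098, 0.008]
force: [-0.7, 0.3, -0.2]
grip_width: 0.0604
```

Call:
jog_arm(
  claw=[130, 130, 130],
  slide=[
    [0, 0, 1],
    [0, 0, 1],
    [0, 0, 1],
  ],
  rotation=[
    [0, 0, 0],
    [0, 0, 0],
    [0, 0, 0],
  ],
)

```text
t: 25.72
eef_pos: [0.6531, -0.1264, 0.0686]
eef_rot: [-2.334, -2.099, 0.004]
force: [0.3, 0.1, -1.1]
grip_width: 0.0604
```

```bash
python3 -c "
from h import *
viewer.snapshot('top');viewer.snapshot('top')
to(*tray(.006,-.045),-.006,-6)
"
```

```text
t 25.82 pos [ 0.6544 -0.1266  0.0702] yhead -6.08 tilt 0.03 F [ 0.4 -1.1 -1.7] g 0.0604 q7 -0.2
slide [-0.03  0.43  7.62] rot [-0.001  0.    -0.001]
```

Call:
jog_arm(
  claw=[130, 130, 130, 130, 130],
  slide=[
    [0, 0.1, 2],
    [0, 0.1, 4],
    [0, 0.1, 5],
    [0, 0.1, 5],
    [0, 0.1, 5],
  ],
  rotation=[
    [0, 0, 0],
    [0, 0, 0],
    [0, 0, 0],
    [0, 0, 0],
    [0, 0, 0],
  ],
)

```text
t: 26.23
eef_pos: [0.656, -0.1266, 0.0202]
eef_rot: [-2.336, -2.1, 0.001]
force: [0.6, 0.4, -1.3]
grip_width: 0.0602
```

```bash
python3 -c "
from h import *
viewer.snapshot('top');viewer.snapshot('top')
w=snap('wrist','w14')
to(*tray(.006,-.045),-.006,-6)
"
```

```text
t 26.38 pos [ 0.6572 -0.1266  0.0214] yhead -6.08 tilt 0.12 F [-0.1 -0.2 -1. ] g 0.06 q7 -0.22
slide [-0.06  0.14  2.74] rot [ 0.002  0.    -0.001]
```

View pics/w14.png

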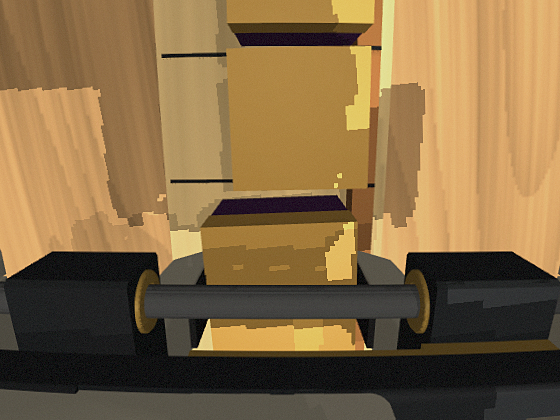

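Call:
jog_arm(
  claw=[140, 140, 140, 140, 140],
  slide=[
    [0, 0.1, 1],
    [0, 0.1, 2],
    [0, 0.1, 2.7],
    [0, 0.1, 2.7],
    [0, 0.1, 2.7],
  ],
  rotation=[
    [0, 0, 0],
    [0, 0, 0],
    [0, 0, 0],
    [0, 0, 0],
    [0, 0, 0],
  ],
  squeeze=55,
)

```text
t: 26.8
eef_pos: [0.6572, -0.1266, -0.0075]
eef_rot: [-2.336, -2.101, 0.0]
force: [-1.3, 0.1, 3.8]
grip_width: 0.0597
```

Call:
jog_arm(
  claw=[140, 140, 140, 140],
  slide=[
    [0, 0.2, 0],
    [0, 0.4, 0],
    [0, 0.4, 0],
    [0, 0.4, 0],
  ],
  rotation=[
    [0, 0, 0],
    [0, 0, 0],
    [0, 0, 0],
    [0, 0, 0],
  ],
)

```text
t: 27.13
eef_pos: [0.66, -0.1269, -0.0075]
eef_rot: [-2.335, -2.1, 0.003]
force: [-5.3, 0.8, 7.4]
grip_width: 0.0596
```

```bash
python3 -c "
from h import *
to(*tray(.012,-.045),-.007,-6)
w=snap('wrist','w15')
"
```

```text
t 27.13 pos [ 0.66   -0.1269 -0.0075] yhead -6.07 tilt 0.14 F [-5.3  0.8  7.4] g 0.0596 q7 -0.23
slide [-0.05  0.47 -0.05] rot [-0.002  0.    -0.001]
```

View pics/w15.png

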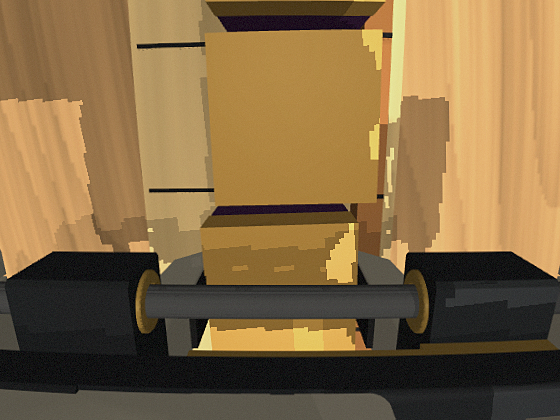

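Call:
jog_arm(
  claw=[140, 140, 140, 140, 140],
  slide=[
    [0, 0, -0.15],
    [0, 0.1, -0.15],
    [0, 0.3, -0.15],
    [0, 0.4, -0.15],
    [0, 0.4, -0.15],
  ],
  rotation=[
    [0, 0, 0],
    [0, 0, 0],
    [0, 0, 0],
    [0, 0, 0],
    [0, 0, 0],
  ],
)

```text
t: 27.6
eef_pos: [0.6649, -0.1276, -0.0061]
eef_rot: [-2.336, -2.1, 0.001]
force: [-2.0, 0.5, -0.4]
grip_width: 0.0599
```

```bash
python3 -c "
from h import *
viewer.snapshot('top')
to(*tray(.012,-.045),-.007,-6)
"
```

```text
t 27.65 pos [ 0.6648 -0.1275 -0.0061] yhead -6.08 tilt 0.06 F [-1.8 -0.4 -1.8] g 0.0602 q7 -0.23
slide [-0.04 -0.02  0.09] rot [-0.001  0.    -0.001]
```

Call:
jog_arm(
  claw=[140, 140, 140, 140, 140],
  slide=[
    [0, 0.1, 0],
    [0, 0.2, 0],
    [0, 0.3, 0],
    [0, 0.3, 0.1],
    [0, 0.3, 0.1],
  ],
  rotation=[
    [0, 0, 0],
    [0, 0, 0],
    [0, 0, 0],
    [0, 0, 0],
    [0, 0, 0],
  ],
)

```text
t: 28.07
eef_pos: [0.6649, -0.1274, -0.0072]
eef_rot: [-2.333, -2.097, 0.007]
force: [-10.6, 2.5, 4.7]
grip_width: 0.0597
```

Call:
jog_arm(
  claw=[80, 40, 0, 0, 0],
  slide=[
    [0, 0, 0],
    [0, 0, 0],
    [0, 0, 0],
    [0, 0, 0],
    [0, 0, 0],
  ],
  rotation=[
    [0, 0, 0],
    [0, 0, 0],
    [0, 0, 0],
    [0, 0, 0],
    [0, 0, 0],
  ],
)

```text
t: 28.48
eef_pos: [0.6689, -0.1281, -0.0063]
eef_rot: [2.336, 2.1, 0.001]
force: [-0.4, -0.1, 0.2]
grip_width: 0.085
```

```bash
python3 -c "
from h import *
w=snap('wrist','w16')
to(.443,-.235,.12,-17)
"
```

```text
t 28.53 pos [ 0.6688 -0.1281 -0.0064] yhead -6.09 tilt 0.06 F [ 0.   0.4 -0.2] g 0.0886 q7 -0.23
slide [-13.02 -21.3  -12.65] rot [0.001 0.    0.19 ]
```

View pics/w16.png

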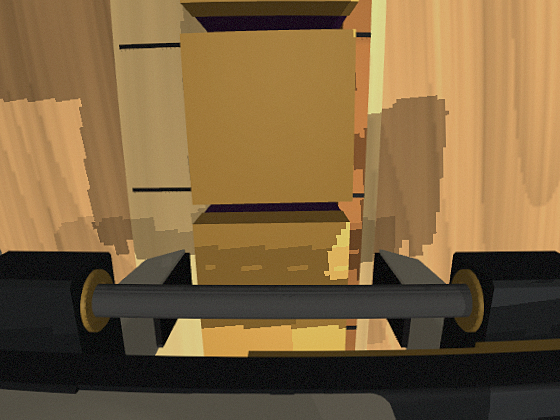

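Call:
jog_arm(
  claw=[0, 0, 0, 0, 0],
  slide=[
    [0, -0.4, -2],
    [0, -0.4, -5.5],
    [0, -0.4, -9],
    [-1.5, -2.5, -12],
    [-3, -5.5, -12.7],
  ],
  rotation=[
    [0, 0, 0],
    [0, 0, 0.05],
    [0, 0, 0.1],
    [0, 0, 0.15],
    [0, 0, 0.19],
  ],
  squeeze=45,
)

```text
t: 28.95
eef_pos: [0.6153, -0.1509, 0.1259]
eef_rot: [2.52, 1.865, 0.013]
force: [0.2, -0.3, 0.2]
grip_width: 0.092
```

```bash
python3 -c "
from h import *
to(.443,-.235,.12,-17)
"
```

```text
t 28.95 pos [ 0.6153 -0.1509  0.1259] yhead -16.98 tilt 0.59 F [ 0.2 -0.3  0.2] g 0.092 q7 -0.3
slide [-13.08 -14.03   0.42] rot [ 0.01  -0.003  0.   ]
```

Call:
jog_arm(
  claw=[0, 0, 0, 0, 0],
  slide=[
    [-2.7, -2.9, 0],
    [-5.4, -5.8, 0],
    [-8.1, -8.7, 0],
    [-11, -11.6, 0],
    [-13, -14, 0],
  ],
  rotation=[
    [0, 0, 0],
    [0, 0, 0],
    [0, 0, 0],
    [0, 0, 0],
    [0, 0, 0],
  ],
)

```text
t: 29.37
eef_pos: [0.4356, -0.2374, 0.1205]
eef_rot: [2.526, 1.866, -0.002]
force: [-0.5, 0.1, -0.5]
grip_width: 0.0917
```

Call:
jog_arm(
  claw=[0, 0, 0],
  slide=[
    [0, 0, 0],
    [0, 0, 0],
    [0, 0, 0],
  ],
  rotation=[
    [0, 0, 0],
    [0, 0, 0],
    [0, 0, 0],
  ],
)

```text
t: 29.62
eef_pos: [0.4395, -0.2353, 0.1209]
eef_rot: [2.524, 1.869, 0.002]
force: [1.2, 1.2, 0.6]
grip_width: 0.0921
```

```bash
python3 -c "
from h import *
viewer.snapshot('top');viewer.snapshot('top')
w=snap('wrist','w17');print(findboxes(w,smin=90));t=snap('top','t17');print(findboxes(t))
to(.443,-.215,-.013,-17)
"
```

```text
[]
[(0.6882, 0.0803, 0.06, 0.065, -5.8), (0.681, 0.0103, 0.063, 0.065, -5.8), (0.6714, -0.0599, 0.064, 0.061, -5.1), (0.6648, -0.1263, 0.062, 0.061, -0.0)]
t 29.82 pos [ 0.4397 -0.2345  0.1204] yhead -16.85 tilt 0.04 F [-0.2  0.1  0.3] g 0.0918 q7 -0.05
slide [ 1.96 -0.26 13.34] rot [ 0.    -0.     0.003]
```

View pics/w17.png

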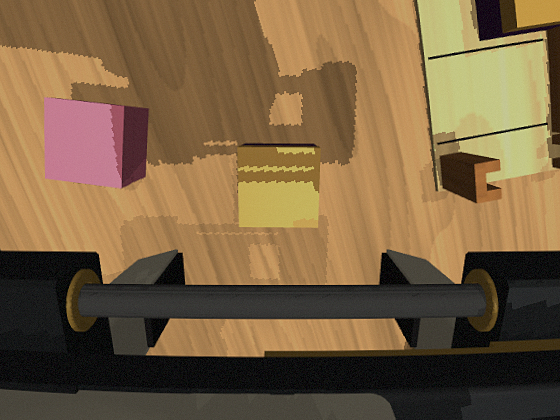

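View pics/t17.png

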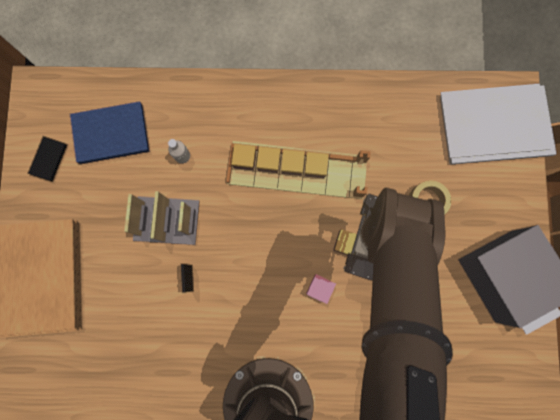

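```bash
python3 -c "
from h import *
w=viewer.snapshot('wrist')
P=onz(w,[[238,148],[319,148],[319,227],[238,227]],.052); print(P.mean(0), cv2.minAreaRect(P.astype(np.float32)))
to(*(P.mean(0)+[-.0007,-.0005]),-.013,-17)
"
```

```text
[ 0.44410607 -0.21443467] ((0.44404271245002747, -0.21440951526165009), (0.05913639813661575, 0.06134142726659775), 73.07665252685547)
t 29.87 pos [ 0.4395 -0.2346  0.1203] yhead -16.87 tilt 0.03 F [ 0.6  0.5 -0.2] g 0.0918 q7 -0.05
slide [ 1.99 -0.2  13.33] rot [ 0.    -0.     0.002]
```

Call:
jog_arm(
  claw=[0, 0, 0, 0, 0],
  slide=[
    [1, -0.1, 1],
    [2, -0.2, 3],
    [2, -0.2, 5],
    [2, -0.2, 6],
    [2, -0.2, 6],
  ],
  rotation=[
    [0, 0, 0],
    [0, 0, 0],
    [0, 0, 0],
    [0, 0, 0],
    [0, 0, 0],
  ],
)

```text
t: 30.28
eef_pos: [0.4412, -0.2148, 0.0584]
eef_rot: [-2.521, -1.869, 0.003]
force: [-0.3, 0.3, 0.8]
grip_width: 0.092
```

Call:
jog_arm(
  claw=[0, 0, 0, 0, 0],
  slide=[
    [0, 0, 2],
    [0, 0, 4],
    [0, 0, 6],
    [0, 0, 7.3],
    [0, 0, 7.3],
  ],
  rotation=[
    [0, 0, 0],
    [0, 0, 0],
    [0, 0, 0],
    [0, 0, 0],
    [0, 0, 0],
  ],
)

```text
t: 30.7
eef_pos: [0.4415, -0.2155, -0.0141]
eef_rot: [-2.523, -1.868, 0.003]
force: [-0.5, 0.3, 0.0]
grip_width: 0.092
```

Call:
jog_arm(
  claw=[0, 110, 140, 140, 140],
  slide=[
    [0, 0, 0],
    [0, 0, 0],
    [0, 0, 0],
    [0, 0, 0],
    [0, 0, 0],
  ],
  rotation=[
    [0, 0, 0],
    [0, 0, 0],
    [0, 0, 0],
    [0, 0, 0],
    [0, 0, 0],
  ],
)

```text
t: 31.12
eef_pos: [0.443, -0.216, -0.0118]
eef_rot: [2.524, 1.868, 0.001]
force: [0.1, -0.9, 0.3]
grip_width: 0.0698
```

Call:
jog_arm(
  claw=[140, 140, 140],
  slide=[
    [0, 0, 0],
    [0, 0, 0],
    [0, 0, 0],
  ],
  rotation=[
    [0, 0, 0],
    [0, 0, 0],
    [0, 0, 0],
  ],
)

```text
t: 31.37
eef_pos: [0.4428, -0.2158, -0.0122]
eef_rot: [2.524, 1.869, 0.0]
force: [-0.8, 0.7, 6.7]
grip_width: 0.0597
```

```bash
python3 -c "
from h import *
to(*tray(.004,-.115),.09,-6)
"
```

```text
t 31.37 pos [ 0.4428 -0.2158 -0.0122] yhead -16.97 tilt 0.05 F [-0.8  0.7  6.7] g 0.0597 q7 -0.2
slide [  7.85  19.22 -10.21] rot [ 0.001  0.    -0.191]
```

Call:
jog_arm(
  claw=[140, 140, 140, 140, 140],
  slide=[
    [0, 0, -2],
    [0, 0, -5.5],
    [0, 0, -9],
    [1, 3, -10.3],
    [2.5, 6, -10.3],
  ],
  rotation=[
    [0, 0, 0],
    [0, 0, -0.05],
    [0, 0, -0.1],
    [0, 0, -0.15],
    [0, 0, -0.19],
  ],
)

```text
t: 31.78
eef_pos: [0.5081, -0.2118, 0.0942]
eef_rot: [2.333, 2.096, 0.001]
force: [1.3, -0.7, -2.2]
grip_width: 0.0594
```

```bash
python3 -c "
from h import *
to(*tray(.004,-.116),.07,-6)
"
```

```text
t 31.78 pos [ 0.5081 -0.2118  0.0942] yhead -6.14 tilt 0.3 F [ 1.3 -0.7 -2.2] g 0.0594 q7 -0.01
slide [ 2.91 13.88  2.47] rot [ 0.004  0.003 -0.002]
```

Call:
jog_arm(
  claw=[140, 140, 140, 140, 140],
  slide=[
    [0.7, 3.4, 0],
    [1.4, 6.8, 0],
    [2.1, 10.2, 0],
    [2.9, 13.6, 1],
    [2.9, 13.8, 2],
  ],
  rotation=[
    [0, 0, 0],
    [0, 0, 0],
    [0, 0, 0],
    [0, 0, 0],
    [0, 0, 0],
  ],
)

```text
t: 32.2
eef_pos: [0.6536, -0.192, 0.07]
eef_rot: [2.332, 2.103, 0.008]
force: [-1.4, 1.8, -2.0]
grip_width: 0.0599
```

Call:
jog_arm(
  claw=[140, 140, 140],
  slide=[
    [0, 0, 0],
    [0, 0, 0],
    [0, 0, 0],
  ],
  rotation=[
    [0, 0, 0],
    [0, 0, 0],
    [0, 0, 0],
  ],
)

```text
t: 32.45
eef_pos: [0.646, -0.1956, 0.0703]
eef_rot: [-2.336, -2.099, 0.002]
force: [0.3, -0.2, -1.1]
grip_width: 0.0599
```

```bash
python3 -c "
from h import *
viewer.snapshot('top');viewer.snapshot('top')
to(*tray(.006,-.116),-.005,-6)
"
```

```text
t 32.55 pos [ 0.6466 -0.1958  0.0712] yhead -6.13 tilt 0.04 F [-0.6  0.1 -2.2] g 0.0597 q7 -0.1
slide [-0.16  0.49  7.62] rot [ 0.     0.001 -0.002]
```

Call:
jog_arm(
  claw=[140, 140, 140, 140, 140],
  slide=[
    [-0.1, 0.2, 2],
    [-0.2, 0.2, 4],
    [-0.2, 0.2, 5],
    [-0.2, 0.2, 5],
    [-0.2, 0.2, 5],
  ],
  rotation=[
    [0, 0, 0],
    [0, 0, 0],
    [0, 0, 0],
    [0, 0, 0],
    [0, 0, 0],
  ],
)

```text
t: 32.97
eef_pos: [0.6487, -0.1974, 0.0207]
eef_rot: [-2.336, -2.1, 0.001]
force: [1.1, -0.5, -1.8]
grip_width: 0.0598
```

```bash
python3 -c "
from h import *
viewer.snapshot('top');viewer.snapshot('top')
w=snap('wrist','w18')
to(*tray(.006,-.116),-.005,-6)
"
```

```text
t 33.12 pos [ 0.6501 -0.1973  0.0219] yhead -6.08 tilt 0.12 F [ 0.5  0.3 -1.7] g 0.0599 q7 -0.11
slide [-0.05  0.13  2.69] rot [ 0.002  0.    -0.001]
```

View pics/w18.png

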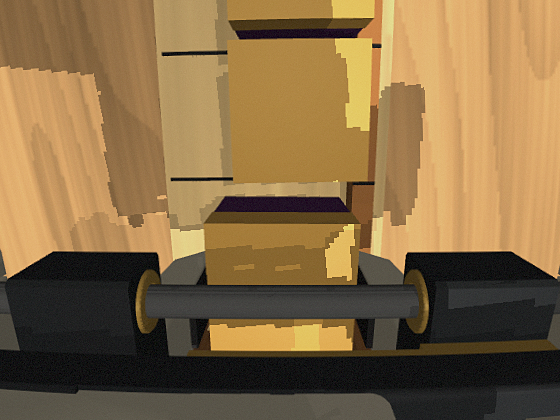

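Call:
jog_arm(
  claw=[140, 140, 140, 140, 140],
  slide=[
    [0, 0.1, 1],
    [0, 0.1, 2],
    [0, 0.1, 2.6],
    [0, 0.1, 2.6],
    [0, 0.1, 2.6],
  ],
  rotation=[
    [0, 0, 0],
    [0, 0, 0],
    [0, 0, 0],
    [0, 0, 0],
    [0, 0, 0],
  ],
)

```text
t: 33.53
eef_pos: [0.6497, -0.1972, -0.0065]
eef_rot: [-2.335, -2.1, 0.001]
force: [-0.3, 0.2, -1.5]
grip_width: 0.0595
```

Call:
jog_arm(
  claw=[140, 140, 140, 140, 140],
  slide=[
    [0, 0.2, 0],
    [0, 0.4, 0],
    [0, 0.6, 0],
    [0, 0.6, 0],
    [0, 0.6, 0],
  ],
  rotation=[
    [0, 0, 0],
    [0, 0, 0],
    [0, 0, 0],
    [0, 0, 0],
    [0, 0, 0],
  ],
)

```text
t: 33.95
eef_pos: [0.6563, -0.1979, -0.0057]
eef_rot: [2.336, 2.101, 0.0]
force: [-0.8, -0.4, -2.6]
grip_width: 0.0595
```

```bash
python3 -c "
from h import *
to(*tray(.012,-.116),-.005,-6)
"
```

```text
t 33.95 pos [ 0.6563 -0.1979 -0.0057] yhead -6.07 tilt 0.0 F [-0.8 -0.4 -2.6] g 0.0595 q7 -0.12
slide [-0.06  0.11 -0.07] rot [ 0.    -0.    -0.001]
```

Call:
jog_arm(
  claw=[140, 140, 140, 140, 140],
  slide=[
    [0, 0.1, 0],
    [0, 0.2, 0],
    [0, 0.3, 0],
    [0, 0.4, 0],
    [0, 0.4, 0],
  ],
  rotation=[
    [0, 0, 0],
    [0, 0, 0],
    [0, 0, 0],
    [0, 0, 0],
    [0, 0, 0],
  ],
)

```text
t: 34.37
eef_pos: [0.6582, -0.1983, -0.0059]
eef_rot: [-2.334, -2.099, 0.004]
force: [-6.0, 0.5, 2.1]
grip_width: 0.0597
```

Call:
jog_arm(
  claw=[140, 140, 140],
  slide=[
    [0, 0.1, 0],
    [0, 0.1, 0.1],
    [0, 0.1, 0.1],
  ],
  rotation=[
    [0, 0, 0],
    [0, 0, 0],
    [0, 0, 0],
  ],
)

```text
t: 34.62
eef_pos: [0.6582, -0.1983, -0.0065]
eef_rot: [-2.333, -2.098, 0.006]
force: [-12.5, 0.6, 8.7]
grip_width: 0.0596
```

Call:
jog_arm(
  claw=[80, 40, 0, 0, 0],
  slide=[
    [0, 0, 0],
    [0, 0, 0],
    [0, 0, 0],
    [0, 0, 0],
    [0, 0, 0],
  ],
  rotation=[
    [0, 0, 0],
    [0, 0, 0],
    [0, 0, 0],
    [0, 0, 0],
    [0, 0, 0],
  ],
)

```text
t: 35.03
eef_pos: [0.6617, -0.1984, -0.0064]
eef_rot: [2.336, 2.1, 0.001]
force: [0.4, 0.0, 0.1]
grip_width: 0.085
```

Call:
jog_arm(
  claw=[0, 0, 0, 0, 0],
  slide=[
    [0, -0.4, -2],
    [0, -0.4, -5.5],
    [0, -0.4, -9.5],
    [0, -0.4, -13.5],
    [0, -0.4, -17.5],
  ],
  rotation=[
    [0, 0, 0],
    [0, 0, 0],
    [0, 0, 0],
    [0, 0, 0],
    [0, 0, 0],
  ],
)

```text
t: 35.45
eef_pos: [0.6571, -0.1978, 0.1704]
eef_rot: [2.336, 2.101, 0.001]
force: [0.8, 0.1, -0.3]
grip_width: 0.092
```

Call:
jog_arm(
  claw=[0, 0, 0, 0, 0],
  slide=[
    [-4, 0, 0],
    [-8, -0.5, 0],
    [-12, -1, 0],
    [-13.5, -1, 0],
    [-13.5, -1, 0],
  ],
  rotation=[
    [0, 0, 0],
    [0, 0, 0],
    [0, 0, 0],
    [0, 0, 0],
    [0, 0, 0],
  ],
)

```text
t: 35.87
eef_pos: [0.6305, -0.3387, 0.168]
eef_rot: [2.343, 2.09, -0.005]
force: [-0.2, -0.2, -0.5]
grip_width: 0.0919
```

Call:
jog_arm(
  claw=[0, 0],
  slide=[
    [0, 0, 0],
    [0, 0, 0],
  ],
  rotation=[
    [0, 0, 0],
    [0, 0, 0],
  ],
)

```text
t: 36.03
eef_pos: [0.6335, -0.3298, 0.1684]
eef_rot: [-2.335, -2.102, -0.002]
force: [0.9, 1.1, 0.2]
grip_width: 0.092
```

```bash
python3 -c "
from h import *
import pickle
viewer.snapshot('top');viewer.snapshot('top')
w=snap('wrist','w19');t=snap('top','t19');pickle.dump((w,t),open('w19.pkl','wb'));print(findboxes(t,.058))
to(*tray(0,-.175),.1,-96)
c=[]
for x,y,z in [(0,-.175,.006),(.042,-.175,.066),(-.042,-.175,.066),(.053,-.175,.066),(-.053,-.175,.066)]: c.append([*tray(x,y),z])
print(proj(w,c).round(1))
cv2.imwrite('pics/w19c.png',cv2.resize(w['pixels'][0:260,150:410],None,fx=2.3,fy=2.3,interpolation=cv2.INTER_CUBIC))
"
```

```text
[(0.6863, 0.08, 0.06, 0.065, -5.2), (0.6795, 0.0101, 0.062, 0.065, -5.7), (0.6701, -0.0594, 0.062, 0.061, -4.6), (0.6644, -0.1258, 0.062, 0.058, -0.0)]
t 36.23 pos [ 0.6336 -0.3296  0.1686] yhead -5.95 tilt 0.03 F [-0.1  0.5  0.6] g 0.0916 q7 0.14
slide [ 7.37 -0.19  6.86] rot [-0.000e+00 -1.000e-03  1.572e+00]
[[278.5 115.8]
 [330.7 115.1]
 [225.1 115.3]
 [344.5 115.1]
 [211.3 115.5]]
```

View pics/w19c.png

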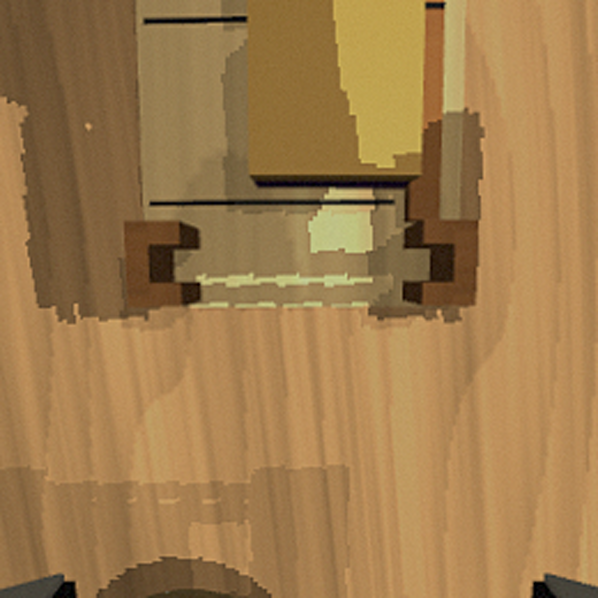

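View pics/t19.png

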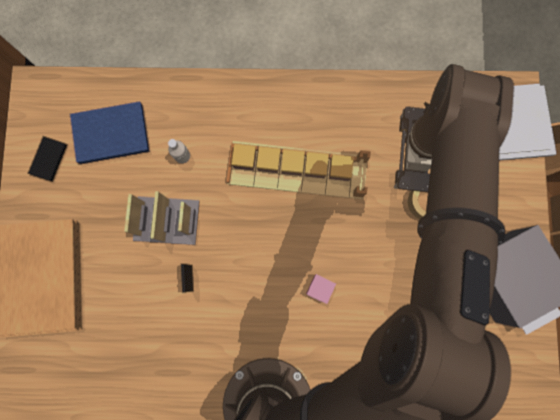

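```bash
python3 -c "
from h import *
C=np.array([[.6863,.0808],[.6792,.0107],[.6718,-.0588],[.6648,-.1275],[.6582,-.1983]])
for th in (-5.75,-5.9,-6.05):
  f=Ro.from_euler('z',th,degrees=True).as_matrix()[:2,:2]
  l=C@f; print(th,l.round(4))
for y in (.165,.095,.025,-.045,-.115,-.175): print(tray(.012,y).round(4))
print(tray(0,-.175))
import pickle
s=pickle.load(open('top0.pkl','rb'))
im=s['pixels']; cv2.imwrite('pics/rack.png',cv2.resize(im[180:260,110:210],None,fx=7,fy=7,interpolation=cv2.INTER_CUBIC))
"
```

```text
-5.75 [[ 0.6748  0.1492]
 [ 0.6747  0.0787]
 [ 0.6743  0.0088]
 [ 0.6742 -0.0603]
 [ 0.6748 -0.1314]]
-5.9 [[ 0.6744  0.1509]
 [ 0.6745  0.0805]
 [ 0.6743  0.0106]
 [ 0.6744 -0.0585]
 [ 0.6751 -0.1296]]
-6.05 [[ 0.674   0.1527]
 [ 0.6743  0.0822]
 [ 0.6743  0.0123]
 [ 0.6745 -0.0567]
 [ 0.6754 -0.1278]]
[0.6862 0.0809]
[0.679  0.0113]
[ 0.6718 -0.0583]
[ 0.6646 -0.128 ]
[ 0.6574 -0.1976]
[ 0.6513 -0.2573]
[ 0.63932698 -0.25603151]
```

View pics/rack.png

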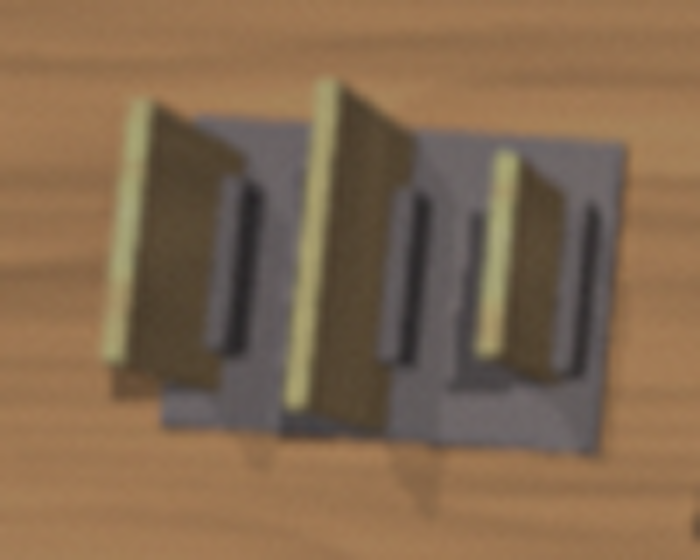

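```bash
python3 -c "
from h import *
import pickle
w,t=pickle.load(open('w19.pkl','rb'))
P=[[*tray(x,-.145),.058] for x in (-.018,.042)]+[[*tray(x,-.175),.066] for x in (-.053,-.042,.042,.053)]+[[*tray(-.065,-.15),.006]]
print(((proj(w,P)-[150,0])*2.3).round(0))
cv2.imwrite('pics/w19d.png',cv2.resize(w['pixels'][60:140,195:365],None,fx=4.5,fy=4.5,interpolation=cv2.INTER_CUBIC))
print(((proj(w,P)-[195,60])*4.5).round(0))
"
```

```text
[[242. 177.]
 [415. 177.]
 [141. 266.]
 [173. 265.]
 [416. 265.]
 [447. 265.]
 [137. 205.]]
[[271.  76.]
 [609.  76.]
 [ 73. 250.]
 [135. 249.]
 [611. 248.]
 [673. 248.]
 [ 65. 131.]]
```

View pics/w19d.png

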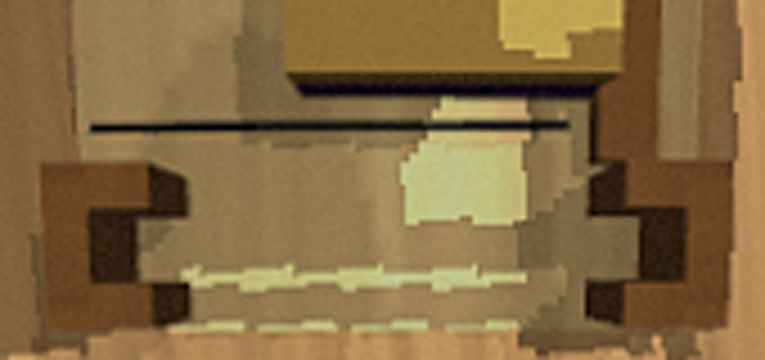

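```bash
python3 -c "
from h import *
import pickle
s=pickle.load(open('top0.pkl','rb'))
hsv=cv2.cvtColor(s['pixels'],cv2.COLOR_BGR2HSV)
m=((hsv[...,2]>125)&(hsv[...,0]>=21)).astype(np.uint8); m[:,:118]=0;m[:,205:]=0;m[:185]=0;m[245:]=0
m=cv2.morphologyEx(m,cv2.MORPH_OPEN,np.ones((2,2)))
for c in cv2.findContours(m,cv2.RETR_EXTERNAL,cv2.CHAIN_APPROX_NONE)[0]:
  if cv2.contourArea(c)<30: continue
  r=cv2.minAreaRect(onz(s,c[:,0],.128).astype(np.float32)); print(c[:,0].min(0),c[:,0].max(0),r)
P=onz(s,[[130.7,194],[126.4,231.7]],.128); print(P,P.mean(0),np.linalg.norm(P[0]-P[1]),np.degrees(np.arctan2(*(P[0]-P[1])[::-1])))
m=P.mean(0); d=(P[0]-P[1]);d/=np.linalg.norm(d)
to(*m,.25,84)
"
```

```text
[179 202] [184 230] ((0.49921151995658875, 0.23086635768413544), (0.008715393021702766, 0.07430007308721542), 88.01361846923828)
[126 196] [131 232] ((0.5026947855949402, 0.37062162160873413), (0.00813097134232521, 0.09564775973558426), 87.76216125488281)
[152 193] [158 238] ((0.49989283084869385, 0.30126461386680603), (0.009027961641550064, 0.11946941912174225), 87.09955596923828)
[[0.55575921 0.3681737 ]
 [0.45578254 0.37341748]] [0.50577088 0.37079559] 0.1001140931992849 -3.0024118450392656
t 36.23 pos [ 0.6336 -0.3296  0.1686] yhead -5.95 tilt 0.03 F [-0.1  0.5  0.6] g 0.0916 q7 0.14
slide [ 68.34 -19.97  -8.12] rot [ 1.00e-03 -0.00e+00 -1.57e+00]
```

Call:
jog_arm(
  claw=[60, 120, 140, 140, 140],
  slide=[
    [1, 0, -3],
    [4, -1, -6],
    [8, -2, -7.5],
    [12, -3, -7.5],
    [16, -4.5, -7.5],
  ],
  rotation=[
    [0, 0, -0.12],
    [0, 0, -0.24],
    [0, 0, -0.36],
    [0, 0, -0.48],
    [0, 0, -0.6],
  ],
)

```text
t: 36.65
eef_pos: [0.6071, -0.169, 0.2452]
eef_rot: [1.6, 2.7, 0.002]
force: [0.5, 0.9, 0.1]
grip_width: 0.063
```

```bash
python3 -c "
from h import *
to(.52,.33,.25,87.4)
"
```

```text
t 36.65 pos [ 0.6071 -0.169   0.2452] yhead 28.69 tilt 0.21 F [0.5 0.9 0.1] g 0.063 q7 0.49
slide [47.95 16.31 -0.54] rot [ 0.002  0.003 -1.025]
```

Call:
jog_arm(
  claw=[140, 140, 140, 140, 140],
  slide=[
    [3.8, 1.3, 0],
    [7.6, 2.6, 0],
    [11.4, 3.9, 0],
    [15.2, 5.2, 0],
    [19, 6.5, 0],
  ],
  rotation=[
    [0, 0, -0.12],
    [0, 0, -0.24],
    [0, 0, -0.36],
    [0, 0, -0.48],
    [0, 0, -0.6],
  ],
)

```text
t: 37.07
eef_pos: [0.5725, 0.029, 0.2438]
eef_rot: [0.731, 3.054, -0.0]
force: [1.5, 0.3, 0.5]
grip_width: 0.0417
```

```bash
python3 -c "
from h import *
to(.52,.36,.25,87.4)
"
```

```text
t 37.07 pos [0.5725 0.029  0.2438] yhead 63.08 tilt 0.05 F [1.5 0.3 0.5] g 0.0417 q7 0.7
slide [19.66 27.14 -0.64] rot [-0.     0.001 -0.424]
```

Call:
jog_arm(
  claw=[140, 140, 140, 140, 140],
  slide=[
    [2.2, 3, 0],
    [4.4, 6, 0],
    [6.6, 9, 0],
    [8.8, 12, 0],
    [11, 15, 0],
  ],
  rotation=[
    [0, 0, -0.12],
    [0, 0, -0.24],
    [0, 0, -0.36],
    [0, 0, -0.42],
    [0, 0, -0.42],
  ],
)

```text
t: 37.48
eef_pos: [0.5436, 0.2124, 0.2436]
eef_rot: [0.081, 3.14, -0.0]
force: [0.4, 0.7, 0.6]
grip_width: 0.0415
```

```bash
python3 -c "
from h import *
to(.52,.36,.22,87.4)
"
```

```text
t 37.48 pos [0.5436 0.2124 0.2436] yhead 87.03 tilt 0.03 F [0.4 0.7 0.6] g 0.0415 q7 0.74
slide [ 3.12 14.61  2.36] rot [-0.     0.001 -0.006]
```

Call:
jog_arm(
  claw=[140, 140, 140, 140, 140],
  slide=[
    [0.8, 3.5, 0],
    [1.6, 7, 0],
    [2.4, 10.5, 0],
    [3, 14, 0],
    [3, 14.6, 0],
  ],
  rotation=[
    [0, 0, 0],
    [0, 0, 0],
    [0, 0, 0],
    [0, 0, 0],
    [0, 0, 0],
  ],
)

```text
t: 37.9
eef_pos: [0.5185, 0.3655, 0.2438]
eef_rot: [-0.075, -3.139, -0.006]
force: [-1.1, -0.0, -0.5]
grip_width: 0.041
```

Call:
jog_arm(
  claw=[140, 140, 140],
  slide=[
    [0, 0, 0],
    [0, 0, 0],
    [0, 0, 0],
  ],
  rotation=[
    [0, 0, 0],
    [0, 0, 0],
    [0, 0, 0],
  ],
)

```text
t: 38.15
eef_pos: [0.5233, 0.3565, 0.2433]
eef_rot: [0.091, 3.14, -0.002]
force: [0.8, -0.2, 0.0]
grip_width: 0.0413
```

```bash
python3 -c "
from h import *
import pickle
viewer.snapshot('top');viewer.snapshot('top')
w=snap('wrist','w20');t=snap('top','t20');pickle.dump((w,t),open('w20.pkl','wb'))
print(findboxes(t,.058))
to(.505,.371,.071,87.4)
"
```

```text
[(0.6865, 0.08, 0.06, 0.064, -5.7), (0.6794, 0.0103, 0.063, 0.065, -5.0), (0.6701, -0.0592, 0.063, 0.061, -4.2), (0.6633, -0.1258, 0.062, 0.061, -0.0), (0.6574, -0.1976, 0.062, 0.063, -5.6)]
t 38.35 pos [0.5235 0.3564 0.2435] yhead 86.63 tilt 0.04 F [0.3 0.4 0.5] g 0.0411 q7 0.5
slide [ 1.94  1.36 17.25] rot [-0.001  0.    -0.013]
```

View pics/w20.png

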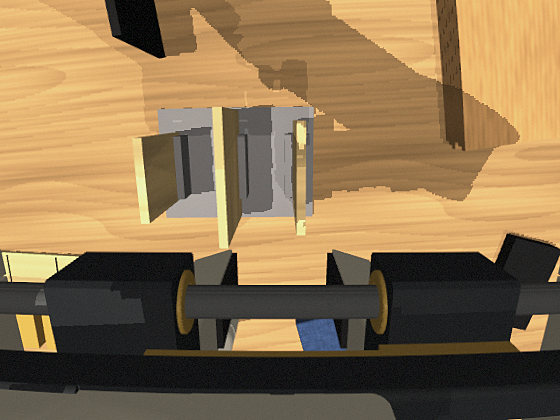

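View pics/t20.png

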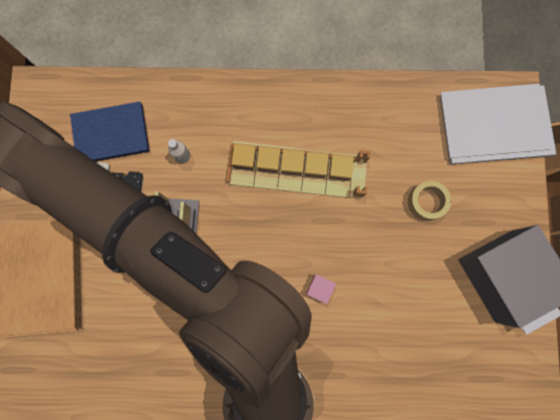

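```bash
python3 -c "
from h import *
import pickle
w,t=pickle.load(open('w20.pkl','rb'))
cv2.imwrite('pics/w20c.png',cv2.resize(w['pixels'][100:260,120:330],None,fx=3.7,fy=3.7,interpolation=cv2.INTER_CUBIC))
cv2.imwrite('pics/t20c.png',cv2.resize(t['pixels'][130:215,220:380],None,fx=4.8,fy=4.8,interpolation=cv2.INTER_CUBIC))
"
```

```text
(no output)
```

View pics/w20c.png

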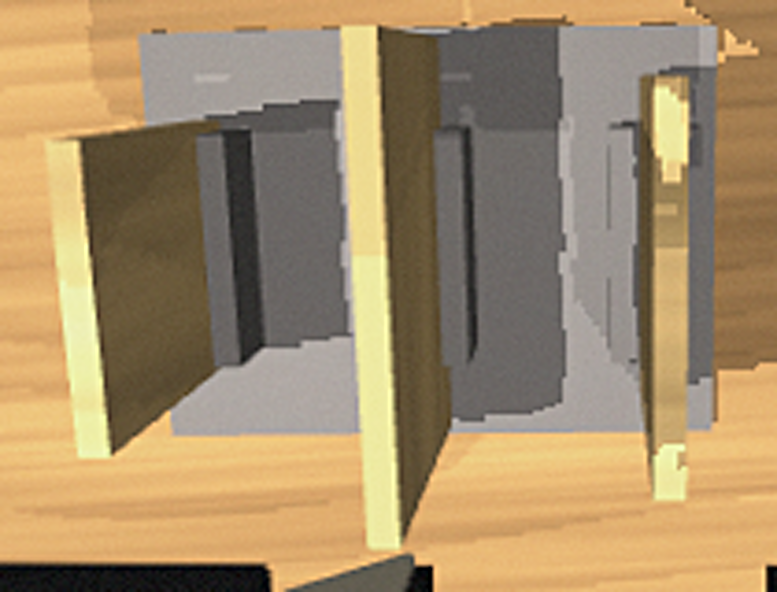

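View pics/t20c.png

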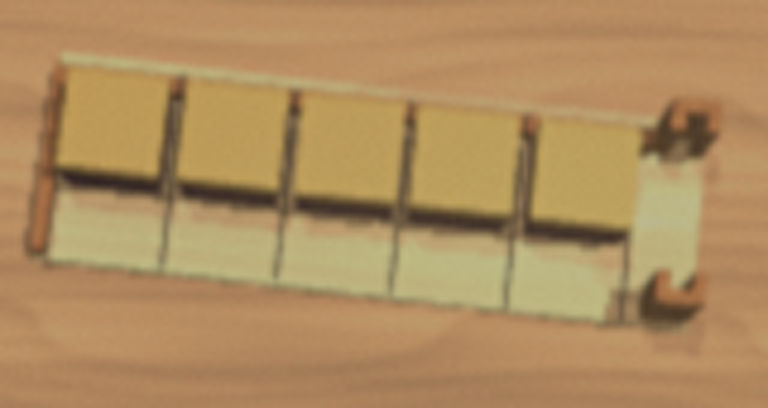

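```bash
python3 -c "
from h import *
import pickle
w,t=pickle.load(open('w20.pkl','rb'))
for a,b in (((672,77),(671,499)),((361,27),(385,549)),((63,139),(95,457))):
  P=onz(w,np.array([a,b])/3.7+[120,100],.128); print(P,P.mean(0),np.linalg.norm(P[0]-P[1]),np.degrees(np.arctan2(*(P[1]-P[0])[::-1])))
to(.505,.371,.071,87)
"
```

```text
[[0.45859131 0.37778748]
 [0.55781993 0.37285797]] [0.50820562 0.37532273] 0.09935098650402566 -2.844019074114392
[[0.44332014 0.30906705]
 [0.56647904 0.30229667]] [0.50489959 0.30568186] 0.12334485529261453 -3.1465354447149814
[[0.46308423 0.23791522]
 [0.53888238 0.23394445]] [0.50098331 0.23592984] 0.07590208986166251 -2.998764998278505
t 38.35 pos [0.5235 0.3564 0.2435] yhead 86.63 tilt 0.04 F [0.3 0.4 0.5] g 0.0411 q7 0.5
slide [ 1.94  1.36 17.25] rot [-0.001  0.    -0.007]
```

Call:
jog_arm(
  claw=[140, 140, 140, 140, 140],
  slide=[
    [0.8, 0.7, 2],
    [1.7, 1.5, 5],
    [1.7, 1.5, 8],
    [1.7, 1.5, 9.5],
    [1.7, 1.5, 9.5],
  ],
  rotation=[
    [0, 0, -0.007],
    [0, 0, -0.007],
    [0, 0, -0.007],
    [0, 0, -0.007],
    [0, 0, -0.007],
  ],
)

```text
t: 38.77
eef_pos: [0.5056, 0.371, 0.1447]
eef_rot: [-0.079, -3.137, 0.007]
force: [0.6, -0.5, -0.2]
grip_width: 0.0414
```

```bash
python3 -c "
from h import *
viewer.snapshot('top');viewer.snapshot('top');viewer.snapshot('top')
w=snap('wrist','w21')
to(.507,.3725,.071,87)
"
```

```text
t 38.97 pos [0.5075 0.3742 0.1501] yhead 87.1 tilt 0.13 F [0.3 0.9 0.5] g 0.0413 q7 0.42
slide [ 0.05 -0.18  7.91] rot [0.002 0.002 0.002]
```

View pics/w21.png

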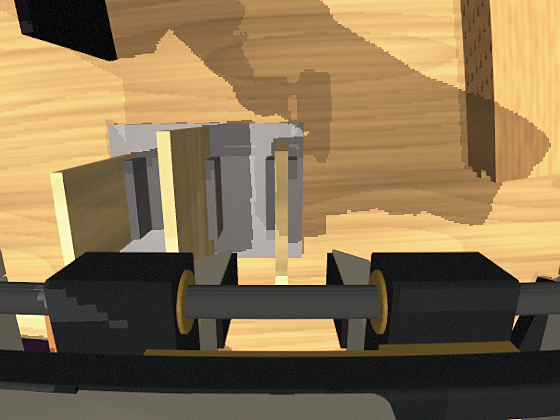

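Call:
jog_arm(
  claw=[140, 140, 140, 140, 140],
  slide=[
    [0, 0, 2],
    [0, 0, 4],
    [0, 0, 6],
    [0, 0, 7.5],
    [0, 0, 7.8],
  ],
  rotation=[
    [0, 0, 0],
    [0, 0, 0],
    [0, 0, 0],
    [0, 0, 0],
    [0, 0, 0],
  ],
)

```text
t: 39.38
eef_pos: [0.5066, 0.3729, 0.0693]
eef_rot: [-0.079, -3.14, 0.002]
force: [-0.1, -1.4, -0.3]
grip_width: 0.0412
```

```bash
python3 -c "
from h import *
viewer.snapshot('top')
w=snap('wrist','w22'); s=snap('side','s22')
cv2.imwrite('pics/s22c.png',cv2.resize(s['pixels'][180:380,80:300],None,fx=3,fy=3,interpolation=cv2.INTER_CUBIC))
to(.507,.3725,.071,87)
"
```

```text
t 39.53 pos [0.5073 0.3744 0.0719] yhead 87.13 tilt 0.1 F [ 0.2  0.5 -0. ] g 0.0417 q7 0.36
slide [ 0.02 -0.19  0.09] rot [0.001 0.001 0.002]
```

View pics/w22.png

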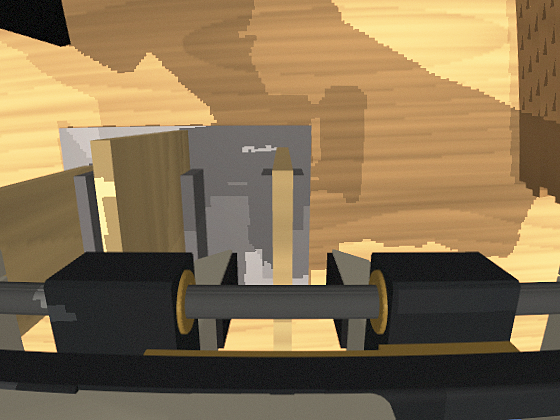

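View pics/s22c.png

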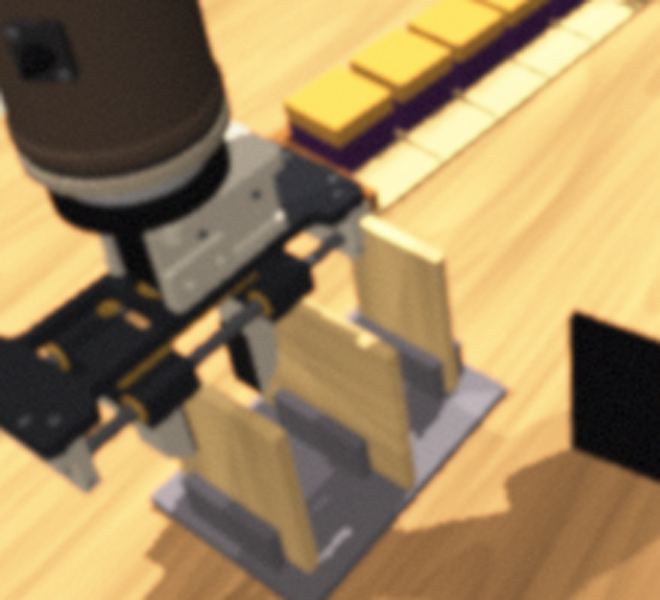

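Call:
jog_arm(
  claw=[180, 220, 245, 245, 245],
  slide=[
    [0, 0, 0],
    [0, 0, 0],
    [0, 0, 0],
    [0, 0, 0],
    [0, 0, 0],
  ],
  rotation=[
    [0, 0, 0],
    [0, 0, 0],
    [0, 0, 0],
    [0, 0, 0],
    [0, 0, 0],
  ],
  squeeze=40,
)

```text
t: 39.95
eef_pos: [0.5068, 0.3738, 0.0708]
eef_rot: [0.079, 3.14, 0.0]
force: [-0.6, -0.1, -0.4]
grip_width: 0.0128
```

Call:
jog_arm(
  claw=[245, 245, 245],
  slide=[
    [0, 0, 0],
    [0, 0, 0],
    [0, 0, 0],
  ],
  rotation=[
    [0, 0, 0],
    [0, 0, 0],
    [0, 0, 0],
  ],
)

```text
t: 40.2
eef_pos: [0.5067, 0.3738, 0.0706]
eef_rot: [0.078, 3.14, 0.0]
force: [-0.2, -0.5, 3.5]
grip_width: 0.008
```

Call:
jog_arm(
  claw=[245, 245, 245, 245, 245],
  slide=[
    [0, 0, -1.5],
    [0, 0, -4],
    [0, 0, -7],
    [0, 0, -10],
    [0, 0, -13],
  ],
  rotation=[
    [0, 0, 0],
    [0, 0, 0],
    [0, 0, 0],
    [0, 0, 0],
    [0, 0, 0],
  ],
)

```text
t: 40.62
eef_pos: [0.5062, 0.3734, 0.2014]
eef_rot: [-0.078, -3.14, 0.001]
force: [0.3, 0.3, -0.8]
grip_width: 0.0079
```

```bash
python3 -c "
from h import *
viewer.snapshot('top');viewer.snapshot('top')
s=snap('side','s23');w=snap('wrist','w23')
to(*tray(0,-.175),.2,84.1)
"
```

```text
t 40.82 pos [0.5068 0.3738 0.2007] yhead 87.13 tilt 0.06 F [ 0.4 -0.5 -1.8] g 0.0071 q7 0.45
slide [-1.638e+01 -6.224e+01  6.000e-02] rot [0.    0.001 0.053]
```

View pics/s23.png

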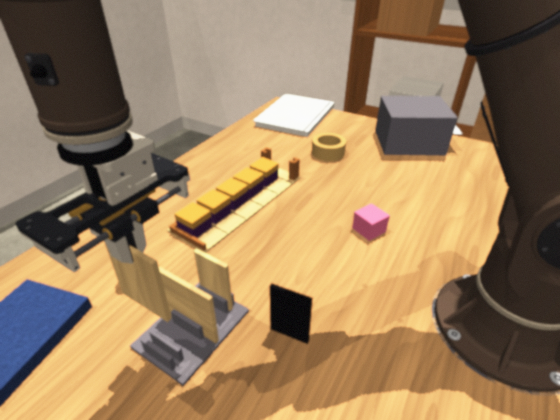

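View pics/w23.png

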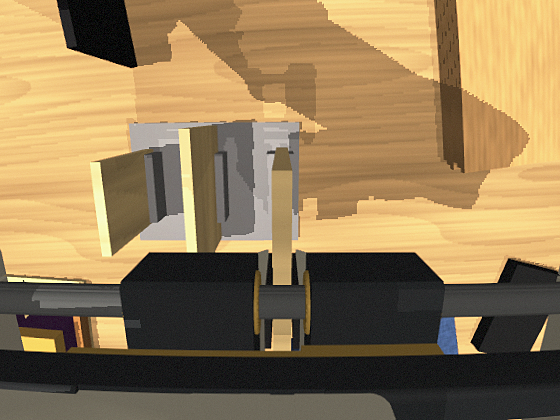

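```bash
python3 -c "
from h import *
w=viewer.snapshot('wrist'); st=readout.get_state()
cv2.imwrite('pics/w24c.png',cv2.resize(w['pixels'][135:215,240:330],None,fx=7,fy=7,interpolation=cv2.INTER_CUBIC))
R=Ro.from_rotvec(st['eef_rot'])
for r in range(144,176,4):
  for c in (282,):
    zt=st['eef_pos'][2]+.0574
    p=onz(w,[c,r],zt)[0]; b=onz(w,[c,r],zt-.12)[0]
    print(r,(R.inv().apply([*p,zt]-st['eef_pos'])*1000).round(1),(R.inv().apply([*b,zt-.12]-st['eef_pos'])*1000).round(1))
"
```

```text
144 [ 58.2   1.9 -57.4] [50.1  2.3 62.6]
148 [ 56.7   1.9 -57.4] [47.3  2.3 62.6]
152 [ 55.2   1.9 -57.4] [44.5  2.3 62.6]
156 [ 53.7   1.9 -57.4] [41.7  2.3 62.6]
160 [ 52.1   1.9 -57.4] [38.8  2.3 62.6]
164 [ 50.6   1.9 -57.4] [36.   2.3 62.6]
168 [ 49.1   1.9 -57.4] [33.1  2.3 62.6]
172 [ 47.5   1.9 -57.4] [30.3  2.3 62.6]
```

View pics/w24c.png

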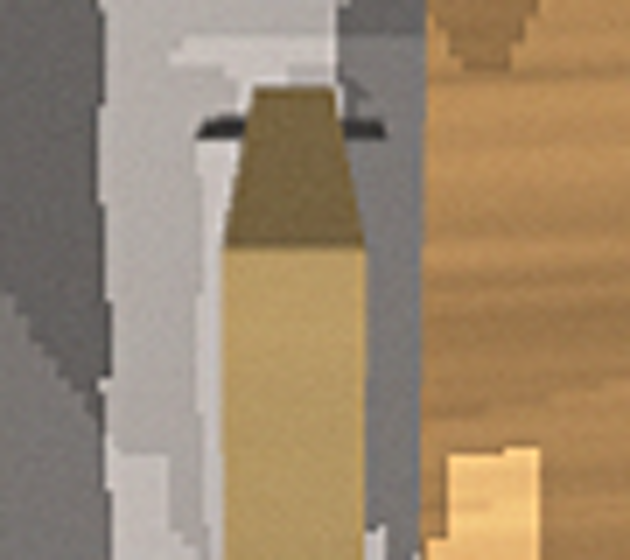

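Call:
jog_arm(
  claw=[245, 245, 245, 245, 245],
  slide=[
    [0, -2, 0],
    [-0.5, -5, 0],
    [-1.5, -8.5, 0],
    [-2.5, -12, 0],
    [-3.5, -15.5, 0],
  ],
  rotation=[
    [0, 0, 0],
    [0, 0, 0],
    [0, 0, 0],
    [0, 0, 0],
    [0, 0, 0],
  ],
)

```text
t: 41.28
eef_pos: [0.5331, 0.2149, 0.1985]
eef_rot: [-0.077, -3.138, 0.002]
force: [0.2, -0.1, -0.1]
grip_width: 0.0076
```

Call:
jog_arm(
  claw=[245, 245, 245, 245, 245],
  slide=[
    [-1, -3.7, 0],
    [-2, -7.4, 0],
    [-3, -11.1, 0],
    [-4, -14.8, 0],
    [-5, -18.5, 0],
  ],
  rotation=[
    [0, 0, 0.01],
    [0, 0, 0.02],
    [0, 0, 0.03],
    [0, 0, 0.04],
    [0, 0, 0.05],
  ],
)

```text
t: 41.7
eef_pos: [0.5737, 0.0274, 0.1986]
eef_rot: [-0.158, -3.135, 0.001]
force: [1.3, 0.6, -1.7]
grip_width: 0.008
```

```bash
python3 -c "
from h import *
to(*tray(-.0018,-.175),.2,84.1)
"
```

```text
t 41.7 pos [0.5737 0.0274 0.1986] yhead 84.24 tilt 0.16 F [ 1.3  0.6 -1.7] g 0.008 q7 1.0
slide [ -9.2  -27.55  -0.14] rot [-0.001 -0.003  0.003]
```

Call:
jog_arm(
  claw=[245, 245, 245, 245, 245],
  slide=[
    [-1.2, -3.6, 0],
    [-2.4, -7.2, 0],
    [-3.6, -10.8, 0],
    [-4.8, -14.4, 0],
    [-6, -17.5, 0],
  ],
  rotation=[
    [0, 0, 0],
    [0, 0, 0],
    [0, 0, 0],
    [0, 0, 0],
    [0, 0, 0],
  ],
)

```text
t: 42.12
eef_pos: [0.6157, -0.1537, 0.1982]
eef_rot: [-0.159, -3.134, 0.001]
force: [0.8, 0.9, -1.4]
grip_width: 0.0075
```

```bash
python3 -c "
from h import *
to(*tray(-.0018,-.175),.2,84.1)
"
```

```text
t 42.12 pos [ 0.6157 -0.1537  0.1982] yhead 84.18 tilt 0.19 F [ 0.8  0.9 -1.4] g 0.0075 q7 1.3
slide [-3.21 -9.94 -0.18] rot [-0.001 -0.003  0.001]
```

Call:
jog_arm(
  claw=[245, 245, 245, 245, 245],
  slide=[
    [-1, -3.3, 0],
    [-2, -6.6, 0],
    [-3, -9, 0],
    [-3.2, -9.9, 0],
    [-3.2, -9.9, 0],
  ],
  rotation=[
    [0, 0, 0],
    [0, 0, 0],
    [0, 0, 0],
    [0, 0, 0],
    [0, 0, 0],
  ],
)

```text
t: 42.53
eef_pos: [0.6375, -0.2555, 0.1976]
eef_rot: [-0.164, -3.134, 0.0]
force: [-1.1, 0.2, -0.4]
grip_width: 0.0077
```

Call:
jog_arm(
  claw=[245, 245, 245],
  slide=[
    [0, 0, 0],
    [0, 0, 0],
    [0, 0, 0],
  ],
  rotation=[
    [0, 0, 0],
    [0, 0, 0],
    [0, 0, 0],
  ],
)

```text
t: 42.78
eef_pos: [0.6388, -0.2494, 0.2004]
eef_rot: [-0.152, -3.138, -0.001]
force: [0.1, 0.8, -0.4]
grip_width: 0.0077
```

```bash
python3 -c "
from h import *
viewer.snapshot('top');viewer.snapshot('top')
w=snap('wrist','w25')
cv2.imwrite('pics/w25c.png',cv2.resize(w['pixels'][100:250,180:380],None,fx=3.8,fy=3.8,interpolation=cv2.INTER_CUBIC))
to(*tray(-.0018,-.175),.2,84.1)
"
```

```text
t 42.93 pos [ 0.6389 -0.2506  0.2007] yhead 84.38 tilt 0.01 F [ 0.  -0.3 -0.8] g 0.0075 q7 1.45
slide [ 0.08 -0.54  0.07] rot [-0.     0.     0.005]
```

View pics/w25.png

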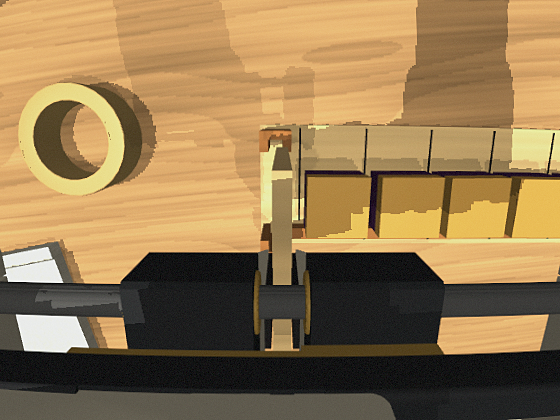

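View pics/w25c.png

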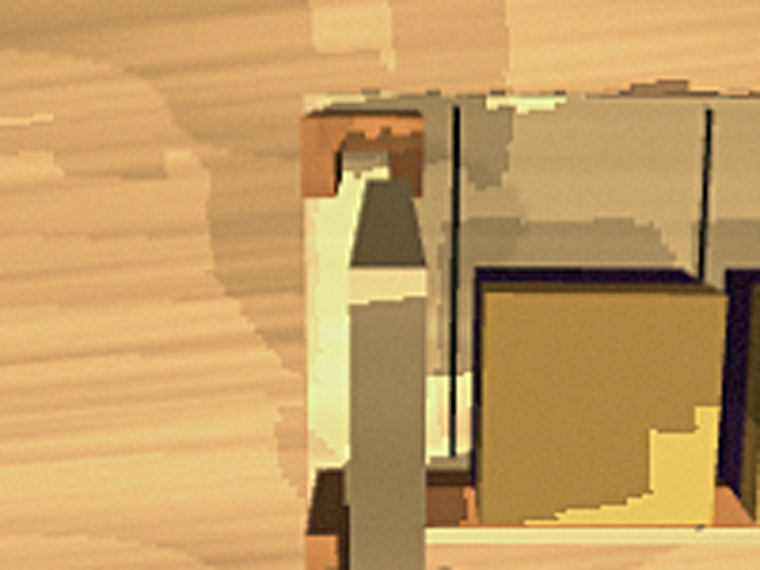

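```bash
python3 -c "
from h import *
w=viewer.snapshot('wrist'); st=readout.get_state(); print(w['position'],st['eef_pos'])
f=Ro.from_euler('z',TH,degrees=True).as_matrix()[:2,:2]; o=tray(0,0)
q=np.array([[338,175],[390,175],[300,150],[424,150],[457,300],[710,200]])/3.8+[180,100]
for p,z in zip(q,[.066]*4+[.006]*2): print(p.round(1),((onz(w,p,z)[0]-o)@f*1000).round(1))
"
```

```text
[ 0.57143901 -0.24291204  0.39783327] [ 0.63890026 -0.25099187  0.2007156 ]
[268.9 146.1] [ -45.  -179.9]
[282.6 146.1] [ -45.1 -167.7]
[258.9 139.5] [ -50.8 -188.8]
[291.6 139.5] [ -50.9 -159.7]
[300.3 178.9] [  -5.7 -148.2]
[366.8 152.6] [-34.4 -77.6]
```

Call:
jog_arm(
  claw=[245, 245, 245, 245, 245],
  slide=[
    [0.1, -0.3, 1],
    [0.1, -0.5, 3],
    [0.1, -0.5, 5],
    [0.1, -0.5, 5.8],
    [0.1, -0.5, 5.8],
  ],
  rotation=[
    [0, 0, 0.005],
    [0, 0, 0.005],
    [0, 0, 0.005],
    [0, 0, 0.005],
    [0, 0, 0.005],
  ],
)

```text
t: 43.4
eef_pos: [0.6355, -0.2568, 0.1396]
eef_rot: [-0.165, -3.133, -0.001]
force: [0.1, 1.2, -1.4]
grip_width: 0.0075
```

```bash
python3 -c "
from h import *
viewer.snapshot('top');viewer.snapshot('top');viewer.snapshot('top')
to(*tray(-.0018,-.1753),.069,84.1)
w=snap('wrist','w26'); s=snap('side','s26')
cv2.imwrite('pics/w26c.png',cv2.resize(w['pixels'][100:250,180:380],None,fx=3.8,fy=3.8,interpolation=cv2.INTER_CUBIC))
cv2.imwrite('pics/s26c.png',cv2.resize(s['pixels'][60:240,180:380],None,fx=3.3,fy=3.3,interpolation=cv2.INTER_CUBIC))
to(*tray(-.0018,-.1753),.069,84.1)
"
```

```text
t 43.55 pos [ 0.6379 -0.2567  0.1434] yhead 84.0 tilt 0.07 F [-0.  -0.3 -0.9] g 0.0076 q7 1.42
slide [0.06 0.05 7.44] rot [ 0.     0.001 -0.002]
t 43.65 pos [ 0.6381 -0.2567  0.1438] yhead 83.99 tilt 0.12 F [ 0.5 -0.2 -0.9] g 0.0075 q7 1.42
slide [0.09 0.05 7.48] rot [-0.     0.002 -0.002]
```

View pics/w26c.png

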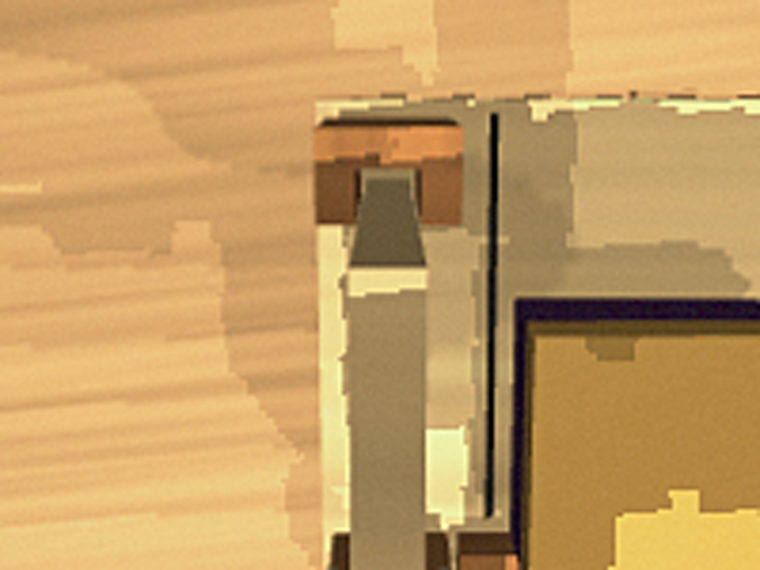

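View pics/s26c.png

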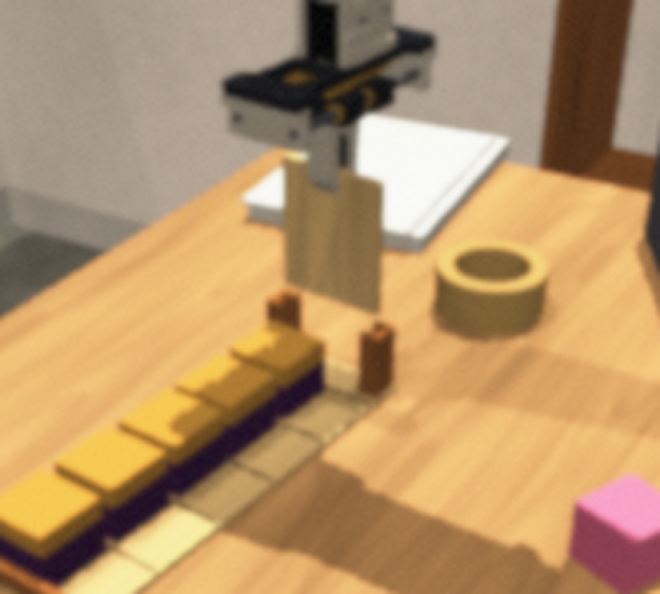

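Call:
jog_arm(
  claw=[245, 245, 245, 245, 245],
  slide=[
    [0.05, 0, 0.6],
    [0.1, 0, 1.2],
    [0.1, 0, 1.8],
    [0.1, 0, 2.2],
    [0.1, 0, 2.2],
  ],
  rotation=[
    [0, 0, 0],
    [0, 0, 0],
    [0, 0, 0],
    [0, 0, 0],
    [0, 0, 0],
  ],
)

```text
t: 44.07
eef_pos: [0.6365, -0.2567, 0.1195]
eef_rot: [0.165, 3.137, 0.0]
force: [2.3, -1.0, -1.6]
grip_width: 0.0078
```

```bash
python3 -c "
from h import *
viewer.snapshot('top')
w=snap('wrist','w27')
cv2.imwrite('pics/w27c.png',cv2.resize(w['pixels'][100:250,180:380],None,fx=3.8,fy=3.8,interpolation=cv2.INTER_CUBIC))
to(*tray(-.0018,-.1753),.069,84.1)
"
```

```text
t 44.17 pos [ 0.6364 -0.2567  0.1199] yhead 84.0 tilt 0.01 F [ 2.2 -1.  -2.3] g 0.0074 q7 1.41
slide [-0.1   0.06  5.09] rot [ 0.    -0.    -0.002]
```

View pics/w27c.png

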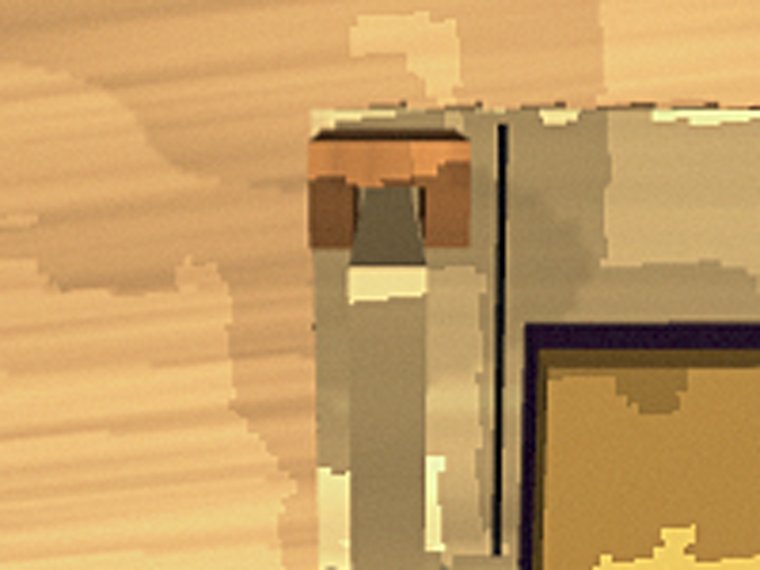

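Call:
jog_arm(
  claw=[245, 245, 245, 245, 245],
  slide=[
    [-0.2, 0.05, 0],
    [-0.2, 0.05, 0.5],
    [-0.2, 0.05, 1],
    [-0.2, 0.05, 1.5],
    [-0.2, 0.05, 2],
  ],
  rotation=[
    [0, 0, 0],
    [0, 0, 0],
    [0, 0, 0],
    [0, 0, 0],
    [0, 0, 0],
  ],
)

```text
t: 44.58
eef_pos: [0.6378, -0.2564, 0.0995]
eef_rot: [-0.165, -3.136, -0.0]
force: [0.9, -0.3, -1.0]
grip_width: 0.0076
```

```bash
python3 -c "
from h import *
viewer.snapshot('top')
to(*tray(-.0018,-.1753),.069,84.1)
"
```

```text
t 44.63 pos [ 0.6374 -0.2564  0.0984] yhead 83.99 tilt 0.12 F [ 1.  -0.2 -1.2] g 0.0075 q7 1.4
slide [-0.01  0.02  2.94] rot [ 0.    -0.002 -0.002]
```

Call:
jog_arm(
  claw=[245, 245, 245, 245, 245],
  slide=[
    [-0.05, 0, 0.6],
    [-0.05, 0, 1.2],
    [-0.05, 0, 1.8],
    [-0.05, 0, 2.4],
    [-0.05, 0, 2.6],
  ],
  rotation=[
    [0, 0, 0],
    [0, 0, 0],
    [0, 0, 0],
    [0, 0, 0],
    [0, 0, 0],
  ],
)

```text
t: 45.05
eef_pos: [0.6382, -0.2564, 0.073]
eef_rot: [-0.165, -3.136, -0.0]
force: [-0.1, -0.0, -0.5]
grip_width: 0.0077
```

Call:
jog_arm(
  claw=[245, 245, 245, 245],
  slide=[
    [0, 0, 0.1],
    [0, 0, 0.2],
    [0, 0, 0.4],
    [0, 0, 0.5],
  ],
  rotation=[
    [0, 0, 0],
    [0, 0, 0],
    [0, 0, 0],
    [0, 0, 0],
  ],
)

```text
t: 45.38
eef_pos: [0.639, -0.2565, 0.0694]
eef_rot: [0.165, 3.137, -0.0]
force: [-1.0, 0.1, -0.7]
grip_width: 0.0076
```

```bash
python3 -c "
from h import *
to(*tray(-.0018,-.1753),.069,84.1)
"
```

```text
t 45.38 pos [ 0.639  -0.2565  0.0694] yhead 83.99 tilt 0.02 F [-1.   0.1 -0.7] g 0.0076 q7 1.38
slide [0.15 0.02 0.04] rot [-0.     0.    -0.002]
```

Call:
jog_arm(
  claw=[245, 245, 245, 245],
  slide=[
    [0, 0, 0.1],
    [0, 0, 0.15],
    [0, 0, 0.2],
    [0, 0, 0.2],
  ],
  rotation=[
    [0, 0, 0],
    [0, 0, 0],
    [0, 0, 0],
    [0, 0, 0],
  ],
)

```text
t: 45.72
eef_pos: [0.6391, -0.2565, 0.0687]
eef_rot: [0.165, 3.137, -0.001]
force: [-3.2, 0.5, 7.2]
grip_width: 0.0078
```

Call:
jog_arm(
  claw=[220, 190, 150, 150, 150],
  slide=[
    [0, 0, 0],
    [0, 0, 0],
    [0, 0, 0],
    [0, 0, 0],
    [0, 0, 0],
  ],
  rotation=[
    [0, 0, 0],
    [0, 0, 0],
    [0, 0, 0],
    [0, 0, 0],
    [0, 0, 0],
  ],
)

```text
t: 46.13
eef_pos: [0.6388, -0.2565, 0.0673]
eef_rot: [-0.165, -3.137, -0.0]
force: [-0.8, 0.2, -0.6]
grip_width: 0.0343
```

Call:
jog_arm(
  claw=[150, 150, 150, 150, 150],
  slide=[
    [0, 0, -1],
    [0, 0, -3.5],
    [0, 0, -7],
    [0, 0, -11],
    [0, 0, -14],
  ],
  rotation=[
    [0, 0, 0],
    [0, 0, 0],
    [0, 0, 0],
    [0, 0, 0],
    [0, 0, 0],
  ],
)

```text
t: 46.55
eef_pos: [0.6395, -0.2561, 0.2113]
eef_rot: [0.164, 3.135, 0.0]
force: [0.7, 0.3, -1.1]
grip_width: 0.0379
```

```bash
python3 -c "
from h import *
viewer.snapshot('top')
w=snap('wrist','w28'); s=snap('side','s28'); t=snap('top','t28')
cv2.imwrite('pics/s28c.png',cv2.resize(s['pixels'][100:260,150:360],None,fx=3.6,fy=3.6,interpolation=cv2.INTER_CUBIC))
to(.5,-.4,.25,0)
"
```

```text
t 46.75 pos [ 0.6394 -0.2564  0.2089] yhead 83.99 tilt 0.13 F [-1.3  0.2 -0.3] g 0.0377 q7 1.46
slide [ 12.35 -15.74  -4.13] rot [1.000e-03 2.000e-03 1.466e+00]
```

View pics/w28.png

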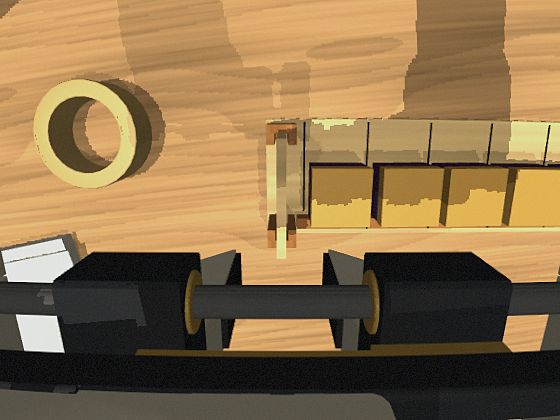

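View pics/s28c.png

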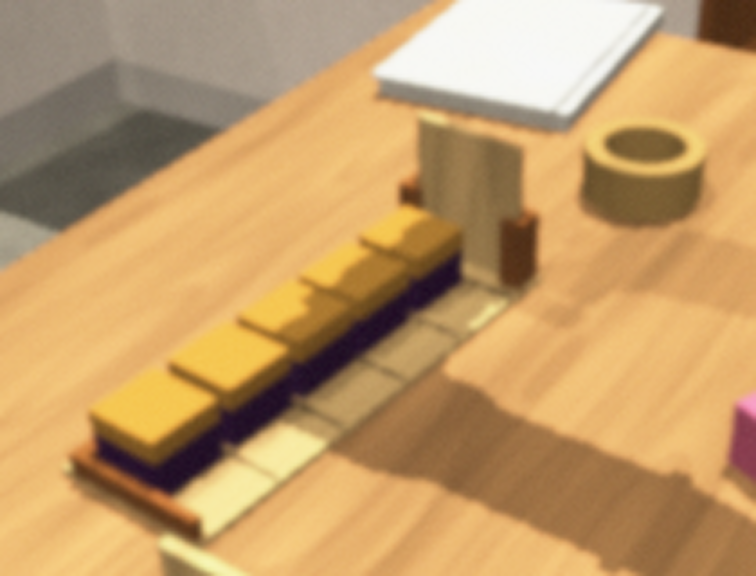

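Call:
jog_arm(
  claw=[150, 150, 150, 150, 150],
  slide=[
    [0, 3.5, -1],
    [1, 7, -2],
    [2, 11, -3],
    [3, 15, -4],
    [4, 18.5, -4],
  ],
  rotation=[
    [0, 0, 0],
    [0, 0, 0],
    [0, 0, 0],
    [0, 0, 0],
    [0, 0, 0],
  ],
)

```text
t: 47.17
eef_pos: [0.618, -0.0659, 0.2479]
eef_rot: [0.164, 3.137, 0.001]
force: [1.1, 0.8, -0.0]
grip_width: 0.0378
```

Call:
jog_arm(
  claw=[150, 150, 150, 150],
  slide=[
    [0, 0.5, 0],
    [0, 0.5, 0],
    [0, 0.5, 0],
    [0, 0.5, 0],
  ],
  rotation=[
    [0, 0, 0],
    [0, 0, 0],
    [0, 0, 0],
    [0, 0, 0],
  ],
)

```text
t: 47.5
eef_pos: [0.6187, -0.0654, 0.2462]
eef_rot: [-0.168, -3.135, 0.002]
force: [-0.3, 0.0, 0.3]
grip_width: 0.0378
```

```bash
python3 -c "
from h import *
import pickle
viewer.snapshot('top');viewer.snapshot('top')
w=snap('wrist','w29');pickle.dump(w,open('w29.pkl','wb'))
cv2.imwrite('pics/w29c.png',cv2.resize(w['pixels'][90:250,90:480],None,fx=2,fy=2,interpolation=cv2.INTER_CUBIC))
"
```

```text
(no output)
```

View pics/w29.png

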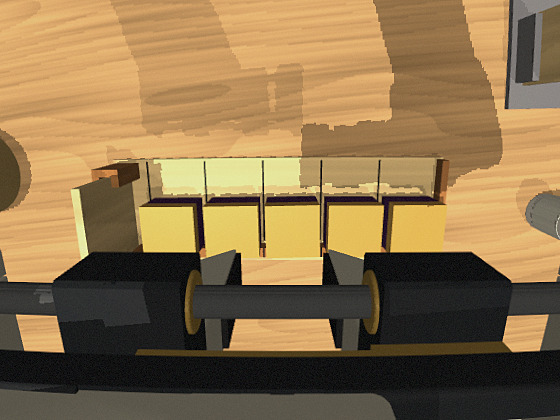

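View pics/w29c.png

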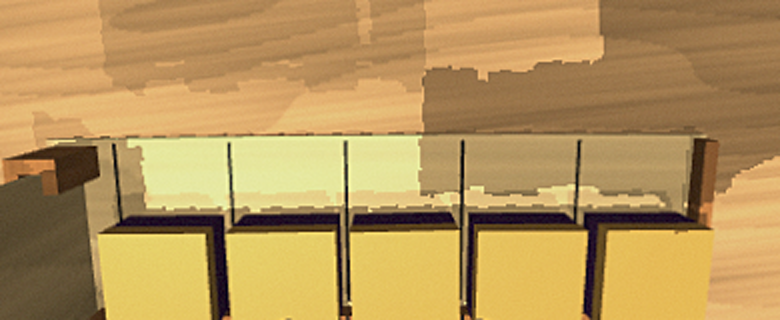

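```bash
python3 -c "
from h import *
import pickle
w=pickle.load(open('w29.pkl','rb'))
cv2.imwrite('pics/w30c.png',cv2.resize(w['pixels'][185:265,130:290],None,fx=5,fy=5,interpolation=cv2.INTER_CUBIC))
cv2.imwrite('pics/w31c.png',cv2.resize(w['pixels'][185:265,290:450],None,fx=5,fy=5,interpolation=cv2.INTER_CUBIC))
hsv=cv2.cvtColor(w['pixels'],cv2.COLOR_BGR2HSV)
f=Ro.from_euler('z',TH,degrees=True).as_matrix()[:2,:2]; o=tray(0,0)
m=((hsv[...,2]>185)&(hsv[...,0]>=19)&(hsv[...,0]<=28)&(hsv[...,1]>105)).astype(np.uint8); m[:201]=0; m[258:]=0
n,l,st,ce=cv2.connectedComponentsWithStats(m)
for i in range(1,n):
  if st[i,4]<1200: continue
  c=max(cv2.findContours((l==i).astype(np.uint8),cv2.RETR_EXTERNAL,cv2.CHAIN_APPROX_NONE)[0],key=cv2.contourArea)[:,0]
  P=(onz(w,c,.058)-o)@f*1000
  # side edges over rows 210-250
  L=[];Rr=[]
  for r in range(208,250):
    x=c[c[:,1]==r,0]
    if len(x)>1 and x.max()-x.min()>40: L.append((x.min()-.5,r));Rr.append((x.max()+.5,r))
  F=[]
  for u in range(st[i,0]+6,st[i,0]+st[i,2]-6):
    F.append((u,c[c[:,0]==u,1].min()-.5))
  if len(L)<5: print(st[i]);continue
  out=[st[i].tolist()]
  for e,ax in ((L,1),(Rr,1),(F,0)):
    Q=(onz(w,np.array(e,float),.058)-o)@f*1000
    k=np.polyfit(Q[:,1-ax],Q[:,ax],1); out.append((Q[:,ax].mean().round(1),np.degrees(k[0]).round(1)))
  print(out)
"
```

```text
[[390, 203, 110, 49, 2780], (np.float64(135.4), np.float64(0.1)), (np.float64(201.1), np.float64(-32.6)), (np.float64(-17.5), np.float64(-0.7))]
[[265, 205, 55, 53, 2841], (np.float64(-5.1), np.float64(0.3)), (np.float64(55.2), np.float64(1.2)), (np.float64(-17.1), np.float64(-0.8))]
[[135, 207, 61, 45, 2456], (np.float64(-145.8), np.float64(6.4)), (np.float64(-83.9), np.float64(-0.4)), (np.float64(-16.7), np.float64(0.4))]
[[203, 206, 60, 52, 2630], (np.float64(-72.7), np.float64(0.2)), (np.float64(-12.8), np.float64(0.6)), (np.float64(-16.9), np.float64(-1.2))]
[[328, 206, 56, 52, 2558], (np.float64(64.6), np.float64(0.2)), (np.float64(124.4), np.float64(-0.3)), (np.float64(-16.5), np.float64(0.3))]
```

View pics/w30c.png

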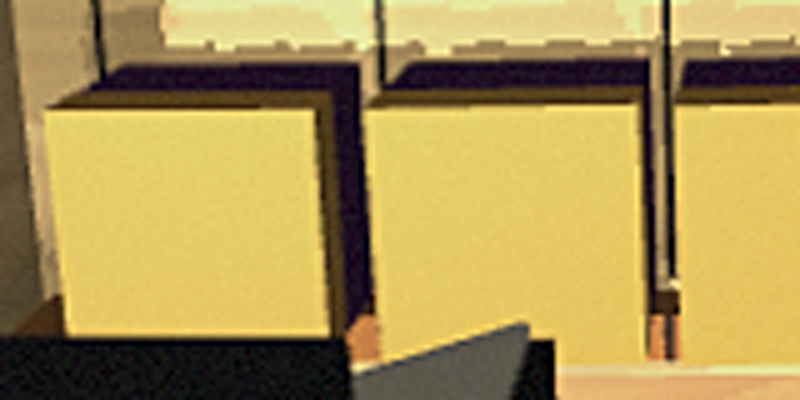

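View pics/w31c.png

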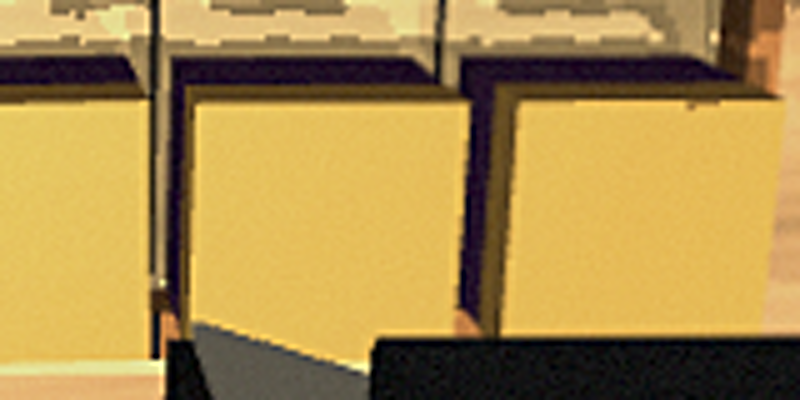

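```bash
python3 -c "
from h import *
t=snap('top','t32'); s=snap('side','s32')
d=readout.get_state(); print(d['t'],d['force'])
"
```

```text
47.75 [-0.57604418 -0.30253253 -0.29990821]
```

View pics/s32.png

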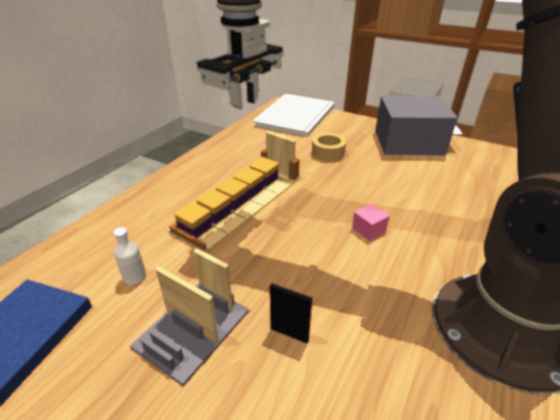

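```bash
python3 -c "
from h import *
print(order.job_done())
"
```

```text
the job is handed in; nothing more can be done
None
```

I set all five gift boxes in bays 1 to 5, pressing each against the back fence until I felt contact. I then slid the 100 mm board (board_b) into the grooves at the tray's open end. The job was handed in at about 48 s of the 210 s allowed.

**Row:** in the last wrist picture, box centres were within about 1 mm of the bay middles, except bay 4, which read about 2 mm off. The wrist camera itself reads 1–2 mm off. Box angles were within about 1.2° of square, and the front faces lined up to about 1 mm.

**Board:** it touched bottom at a tool height of 68.7 mm, against 68.6 mm predicted from the rack pick-up. The side picture shows it standing between both posts.

**Everything else:** the other two boards were still in the rack, and the tape roll and glue bottle showed no sign of having moved in the pictures. I saw no box get knocked aside during the run.

**What disagreed:**
- The finger tips turned out to sit about 37 mm higher than the reported tool position, so my first close missed the box. I corrected all later heights for this.
- The top camera's angle for the bay 4 box read 0° instead of about −6°. I discounted that in favour of the wrist view.

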